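Purge, unplug and tag the dental handpieces

ROBOT

A 6-joint arm with a two-finger parallel gripper is mounted at the origin on the work surface. World frame = base frame: x ahead of the robot, y to its left, z up, the work surface at z = 0. Lengths are in mm, angles in degrees, forces in N, time in s.
With the tool pointing down it reaches from about 300 to 850 mm from the base axis. Payload 4.2 kg.
Tool frame: the origin (TCP) lies midway between the tips of the shut fingers; the grasp point (between the pads) lies 19 mm behind it; z points along the fingers, y is the direction in which the jaws open and shut (so a half turn about z gives the same grasp; the last joint's range is limited). The gripper opens to 91 mm and grips with 3 to 60 N. Pads are 32 mm wide; open, the fingers measure 118 mm over their backs; the gripper's body (76 mm by 178 mm) begins 60 mm behind the grasp point.
Start: joints at [-66.234, 18.312, 89.639, -0, 72.044, -1.146], TCP at [242.212, -521.514, 213.976] pointing down, gripper open.
Joint ranges: [-177.97, 177.97], [-48.28, 115.42], [12.27, 149.76], [-77.06, 257.06], [2.81, 150.46], [-146.56, 146.56]. Speed limits (degrees/s): [147.25, 147.25, 180, 180, 180, 180].

INTERFACE

Orientations are given as [roll, pitch, yaw] about the fixed x, y, z axes, in that order (R = Rz(yaw) Ry(pitch) Rx(roll)).
In Python, from workcell import env gives the robot as it stands.
- The arm moves only by the shell command python3 -m jog 'ROWS' [FORCE]. ROWS is JSON, a list of rows, each an object of numbers: "dx", "dy", "dz": the shift along the world's x, y, z in m; "wx", "wy", "wz": the turn, a rotation vector about the world's x, y, z in rad; "grip": the gripper's target within -1 to 1 (shut at 1, half-way at 0, fully open at -1). In form: [{"dx": .., "dy": .., "dz": .., "wx": .., "wy": .., "wz": .., "grip": ..}, ...]. A call has 1 to 10 rows; each row shifts and turns the commanded pose from where the row before left it; what a row does not reach is not made up. A row lasts 1/10 s, in which the tool goes at most 50 mm and 8.59 degrees, less where a joint would pass 70% of its speed; a pose out of reach is approached as far as the arm can. A call with a gripper value outside its range is refused whole. The fingers move at their own pace and stop on an object; FORCE is the grip in N (left out, the last holds). Time passes only in rows, so rows that do not move let the fingers close. It gives the time, the measured TCP pose, the force and the opening at its end, in the units of the state.
- env.state(): the state, without advancing time (a new reading comes with each control period).
- env.grab_frame(name): name is "scene" or "top"; returns the picture (420x560x3 uint8, red, green, blue); there is no depth.
- env.get_calibration(name): a dict with "fx", "fy", "cx", "cy" (pixels), "R" (3x3) and "t" (3): a world point X has camera coordinates R X + t. Camera axes: x right, y down, z forward; pixel columns grow to the right and rows downward; lengths in mm; the calibration is good to about 2 mm. A picture is of the moment at which its call begins. get_calibration takes no time and is no camera call.
- env.job_done(): hands the job in, once; it reports no verdict.
The state is a dict: "time_s": time; "qpos": joint angles; "qvel": joint speeds; "effort": joint torques, N m; "ee_pos": TCP position; "ee_rot": TCP orientation; "force": force on the tool from outside, world axes, zero at the start; "torque": the same for the moment, N m; "gripper_width": finger opening in mm.
Only numpy, scipy, OpenCV 4.12 (cv2) and the standard library are available. Lean on these libraries where they do the work, as an engineer would, in place of code of your own. Each camera call takes 0.05 s, during which the arm holds its last target. There are 200 camera calls.

TASK

Purge the docked dental handpieces first: push the red purge slide fully to its end, hold it there for about a second, then let go so that it springs home by itself. Then pull every handpiece straight out of its snap coupler and lay it flat on the floor of the sterilising tray, none on top of another. When all are in, clip the green tag clip onto the tray's upright post, its jaws gripping the pin, let go of it there, and leave the other things on the counter alone.

Things in the scene. Friction and masses are not known exactly. Their poses are not given: they have to be found in the camera images.
- station: white coupler block of the handpiece lubrication station, fixed, 70 x 240 x 68 mm high, with a steel drip plate in front (75 mm deep, 6 high). Origin at table height in the middle of its front face; +x runs into the block, z up. Four couplers open in the front face at y = -90, -30, +30, +90 mm, 45 mm above the table. Under each a cradle rib 8 mm wide, top at 37 mm, stands out 45 mm from the face
- coupler_row (a point): middle of the row of couplers in the station's face, 45 mm up, axes as the station's. In each coupler two sprung balls hold the handpiece's tail: it snaps free after a few mm of straight pull along the station's -x direction against about 13 N and is clear of the block after 25 mm. A roof and a floor in the coupler keep it from being lifted or turned out
- hp0_mid (a point): handpiece with a red ring (None if absent), about 55 g, snapped into the coupler at station y = -90 mm at first. Body 16 x 16 x 86 mm long, round head (14 mm across) at its -x end, neck and brass bead at +x; 119 overall. Point: centre of the grip, half-way up, 41 mm in front of the station's face when docked; x from head to tail, z up. Grip across y. Lying, the point is 8 mm above the support
- hp1_mid (a point): handpiece with a yellow ring (None if absent), about 55 g, snapped into the coupler at station y = -30 mm at first. Body 16 x 16 x 86 mm long, round head (14 mm across) at its -x end, neck and brass bead at +x; 119 overall. Point: centre of the grip, half-way up, 41 mm in front of the station's face when docked; x from head to tail, z up. Grip across y. Lying, the point is 8 mm above the support
- hp2_mid (a point): handpiece with a green ring (None if absent), about 55 g, snapped into the coupler at station y = 30 mm at first. Body 16 x 16 x 86 mm long, round head (14 mm across) at its -x end, neck and brass bead at +x; 119 overall. Point: centre of the grip, half-way up, 41 mm in front of the station's face when docked; x from head to tail, z up. Grip across y. Lying, the point is 8 mm above the support
- hp3_mid (a point): handpiece with a blue ring (None if absent), about 55 g, snapped into the coupler at station y = 90 mm at first. Body 16 x 16 x 86 mm long, round head (14 mm across) at its -x end, neck and brass bead at +x; 119 overall. Point: centre of the grip, half-way up, 41 mm in front of the station's face when docked; x from head to tail, z up. Grip across y. Lying, the point is 8 mm above the support
- tray: fixed stainless sterilising tray with a tag post. Frame: z up, underside at z = 0; -x is the side with the post. Tray 150 (x) x 205 (y) mm outside, centred at (+20, 0) mm in this frame, walls 4 mm thick and 24 mm high, floor 4 mm thick
- tray_floor (a point): centre of the tray's inner floor (142 x 197 mm, 4 mm above the table); axes as the tray's. Four grey stripes 44 mm apart along x show where handpieces may lie side by side
- post_mid (a point): on the axis of the tag post, 40 mm above the table: upright dark steel pin, 8 mm across, top 70 mm above the table with an 11 mm black ball end, 78 mm from the tray frame's origin on the -x side, on a low foot (6 mm high, 45 x 50 mm); 23 mm of free air between the post and the tray's outer wall
- purge_slide (a joint): red purge slide on top of the grey purge valve, m: 0 at rest, 0.050 at its end stop. A spring pushes it back: 3 N at rest, 9 N at the end, plus drag of 60 N per m/s; let go, it returns in about 0.6 s
- purge_grip (a point): centre of the red slide grip (24 mm along x, 18 mm across y, 34 mm high; this point is 57 mm above the table). It slides along this point's +x axis, towards the valve's brass fitting. The valve under it is a fixed grey box 150 (x) x 60 (y) x 38 mm high, its long side along x
- clip_mouth (a point): between the jaws of the green sprung tag clip with white rounded backs (like a clothes peg; loose, lying with its hinge pin upright, 74 mm long, 24 high), 24 mm from the hinge, half-way up. +x points out of the mouth, z along the hinge. A gripped pin sits at this point; the jaws reach 12 mm further. The fixed jaw's inner face is at y = -4 mm; the moving jaw is on the +y side
- clip_handles (a point): between the clip's handles, 26 mm behind the hinge, half-way up, axes as clip_mouth: pinch here, closing along y. The fixed handle's outer face is at y = -9 mm; the moving handle's at about +30 mm at rest and +15 mm fully squeezed (about 10 N). The handles end 38 mm behind the hinge; from 6 mm behind it to the mouth's end both jaws have rounded backs, to y = -21 and about +20 mm, so that the clip rolls flat off its side
- clip_jaw (a joint): angle of the moving jaw, rad: 0 shut (about 4 mm gap), 0.14 when shut on the 8 mm post, 0.50 fully open (gap about 16 mm at the mouth, from y = -4 to +12 mm)
- rinse_bottle: bystander, to be left alone: orange plastic rinse bottle, 60 mm across, 150 tall; origin under its centre
- jar_a: bystander, to be left alone: white plastic jar, 70 mm across, 90 tall; origin under its centre
- jar_b: bystander, to be left alone: white ceramic jar with grey cap, 60 mm across, 75 tall; origin under its centre
- green_bowl: bystander, to be left alone: green plastic bowl, 100 mm across, 50 tall; origin under its centre
- dappen: bystander, to be left alone: small amber glass dish, 36 mm across, 30 tall, between the station and the tray on the robot's side; origin under its centre
- oil_can: bystander, to be left alone: yellow oil can, 52 mm across, 110 tall; origin under its centre

How it is judged:
By the outcome, as a careful person would: the job done as asked, in the order asked, and still so for the second after the job is handed in, with the robot touching nothing.
Of hp0, hp1, hp2, hp3 only 3 to 4 are there at a start; the rules pass over those that are not, and their reading is None.
At some moment in a run one of clip may be knocked a few centimetres aside while the robot is not near it.
Once in a run the grip may slacken for a moment while it holds something.
It also fails if it takes over 210 s, if anything falls off the work surface, if the arm or the gripper's body presses on something with over 40 N, if the wrist force passes 120 N, or if a joint passes its speed limit or range.

## Working session

There is one attempt and no reset: what is moved stays moved. The work goes in short steps, Python scripts to look and compute and a shell command to move; the robot and the scene stay as the last step left them, time stands still between calls to the robot, and variables do not carry over. Pictures are saved under pics/ and viewed, about 12 in all and at most 16, crops included, and the job is handed in when it is done.

```bash
ls; mkdir -p pics; python3 - <<'E'
from workcell import env
import cv2
for n in("scene","top"):
    im=env.grab_frame(n); cv2.imwrite(f"pics/{n}0.png",cv2.resize(im[:,:,::-1],(800,600),interpolation=cv2.INTER_CUBIC))
    c=env.get_calibration(n); print(n,c)
print(env.state())
E
```

```text
pics
scene {'fx': 526.3479355380872, 'fy': 526.3479355380872, 'cx': 270.87418823331603, 'cy': 207.1912174868924, 'R': array([[-0.73588705,  0.67687395, -0.0176606 ],
       [ 0.40503584,  0.41914784, -0.81256449],
       [-0.54260134, -0.60510886, -0.58260368]]), 't': array([ 444.46851269, -214.50394345, 1673.197051  ])}
top {'fx': 421.37524659617026, 'fy': 421.37524659617026, 'cx': 272.5416272534907, 'cy': 213.63958559341563, 'R': array([[-1.72936441e-01, -9.84932967e-01,  1.94580816e-04],
       [-9.63854483e-01,  1.69194780e-01, -2.05809769e-01],
       [ 2.02675905e-01, -3.57795566e-02, -9.78591999e-01]]), 't': array([119.49517503, 596.62713461, 947.31557248])}
{'time_s': 0.1, 'qpos': array([-6.62346080e+01,  1.83473354e+01,  8.96996216e+01, -6.67005060e-04,
        7.20458915e+01, -1.14548939e+00]), 'qvel': array([-0.09164024, -0.07163848, -0.15626871, -0.03574337, -0.03201954,
       -0.07143991]), 'effort': array([-2.92833902e-04, -4.13334560e+01, -2.32509595e+01,  7.28227082e-02,
        4.22252517e-02, -5.34046058e-05]), 'ee_pos': array([ 242.00797413, -521.07711066,  213.20942461]), 'ee_rot': array([-1.79907157e+02, -1.22209011e-03,  2.49110866e+01]), 'force': array([ 0.48608294, -0.81562553,  0.73164084]), 'torque': array([ 0.00090119,  0.00873295, -0.04348604]), 'gripper_width': 91.37871067099049}
```

View pics/top0.png

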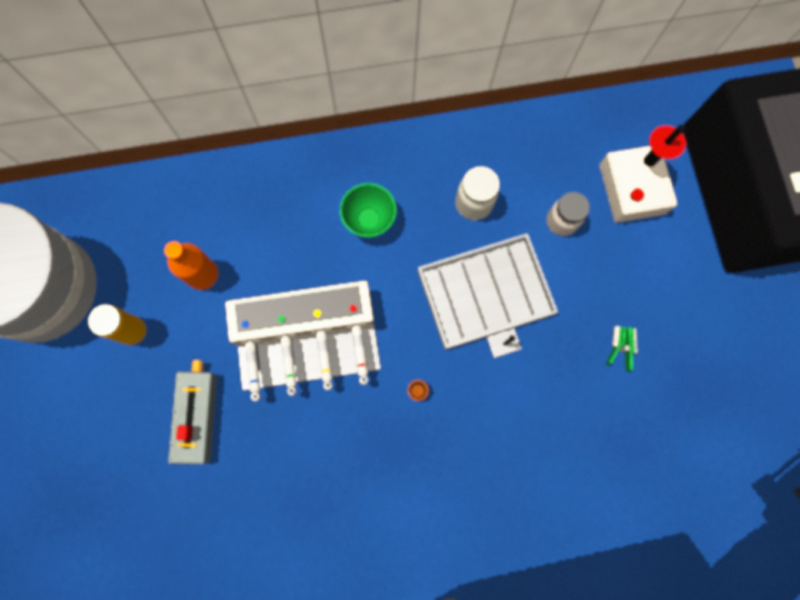

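View pics/scene0.png

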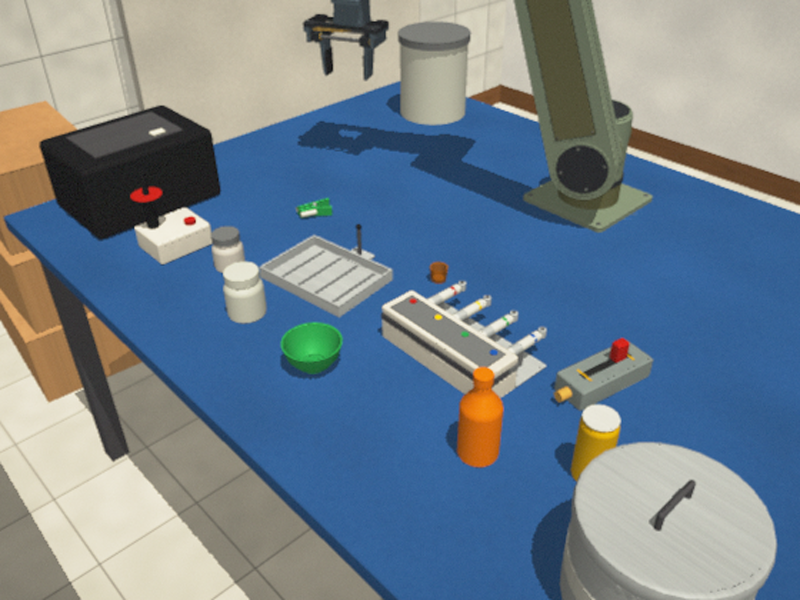

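```bash
cat > h.py <<'E'
from workcell import env
import cv2, numpy as np
def crop(n,u0,v0,w,h,s,f):
    im=env.grab_frame(n)[:,:,::-1]
    cv2.imwrite("pics/"+f,cv2.resize(im[v0:v0+h,u0:u0+w],None,fx=s,fy=s,interpolation=cv2.INTER_CUBIC))
def nat(p,u0,v0,s): # zoomed pixel -> native
    return (np.asarray(p,float)+.5)/s-.5+[u0,v0]
def ray(n,p,z):
    c=env.get_calibration(n); R,t=np.array(c["R"]),np.array(c["t"])
    d=R.T@[(p[0]-c["cx"])/c["fx"],(p[1]-c["cy"])/c["fy"],1]; o=-R.T@t
    return o+d*(z-o[2])/d[2]
def proj(n,X):
    c=env.get_calibration(n); q=np.array(c["R"])@X+np.array(c["t"])
    return np.array([c["fx"]*q[0]/q[2]+c["cx"],c["fy"]*q[1]/q[2]+c["cy"]])
E
python3 -c "
from h import *
crop('top',110,190,160,140,5,'st.png'); crop('top',285,155,170,110,4.7,'tr.png')"
```

```text
(no output)
```

View pics/st.png

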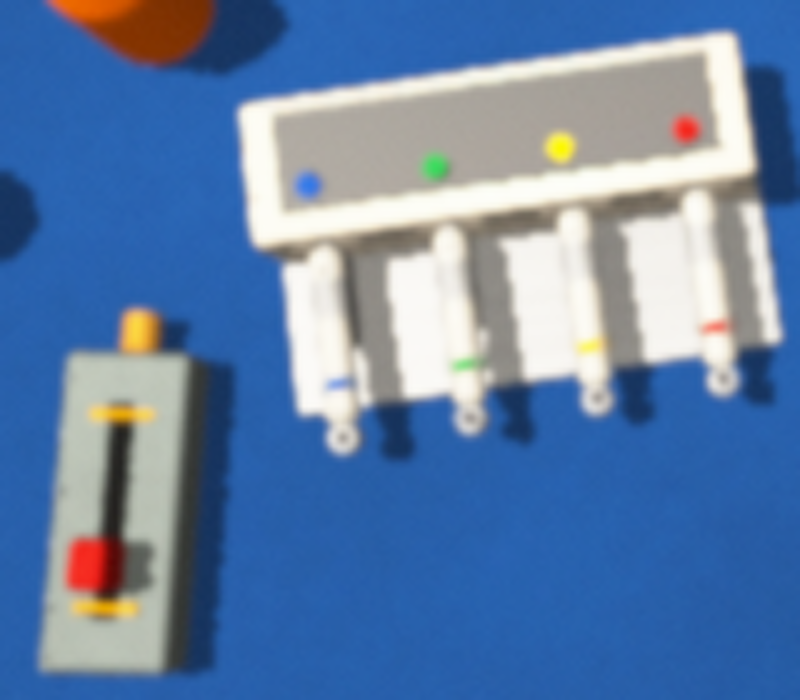

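View pics/tr.png

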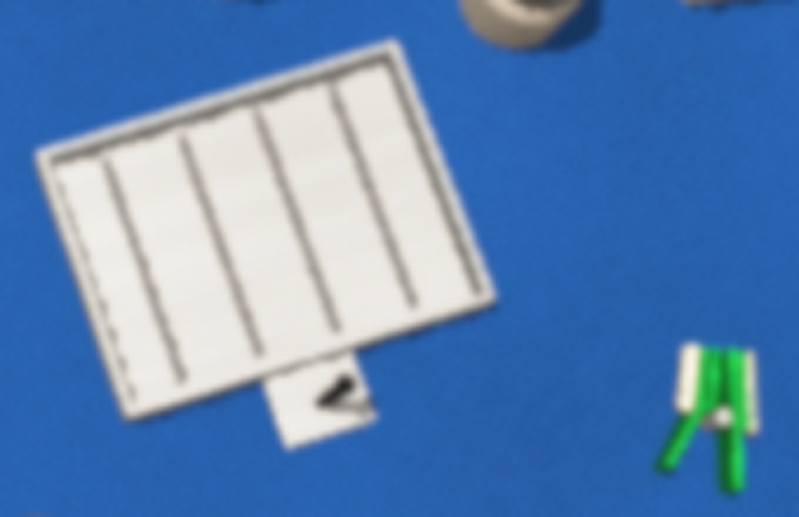

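```bash
cat > m1.py <<'E'
from h import *
S=lambda p,z:ray("top",nat(p,110,190,5),z); T=lambda p,z:ray("top",nat(p,285,155,4.7),z)
def fit(model,pts):
    model=np.array(model,float);P=np.array(pts)[:,:2];a=model-model.mean(0);b=P-P.mean(0)
    th=np.arctan2((a[:,0]*b[:,1]-a[:,1]*b[:,0]).sum(),(a*b).sum());R=np.array([[np.cos(th),-np.sin(th)],[np.sin(th),np.cos(th)]])
    o=P.mean(0)-R@model.mean(0);print(o.round(1),np.degrees(th).round(2),"res",np.abs(P-o-model@R.T).max(1).round(1));return o,R
st,Rs=fit([[0,120],[0,-120],[70,-120],[70,120]],[S(p,68) for p in[(255,248),(755,180),(738,35),(240,103)]])
for p in[(343,437),(470,418),(597,398),(722,378)]: print("head",(Rs.T@(S(p,50)[:2]-st)).round(1))
for y in(-90,-30,30,90): print("hp",y,(st+Rs@[-41,y]).round(1))
v,Rv=fit([[75,30],[75,-30],[-75,-30],[-75,30]],[S(p,38) for p in[(68,355),(190,355),(165,672),(40,672)]])
g=S((94,565),74); print("grip",g,(Rv.T@(g[:2]-v)).round(1))
t,Rt=fit([[95,102.5],[95,-102.5],[-55,-102.5],[-55,102.5]],[T(p,24) for p in[(38,152),(398,40),(495,298),(130,418)]])
print("post",(t+Rt@[-78,0]).round(1),T((325,403),6),T((347,382),70), "floor",t+Rt@[20,0])
for n,p in dict(hinge=(722,415),jl=(710,348),jr=(740,348),fh=(733,490),mh=(665,468)).items(): print(n,T(p,24).round(1))
for p in [(418,390)]: print("dappen",ray("top",nat(p,0,0,800/560),30).round(1))
E
python3 m1.py
```

```text
[588.2 166. ] -2.01 res [1.4 1.5 0.6 0.3]
head [-92.2  89.6]
head [-91.6  29.5]
head [-90.6 -30.8]
head [-89.4 -90.4]
hp -90 [544.1  77.5]
hp -30 [546.2 137.5]
hp 30 [548.3 197.5]
hp 90 [550.4 257.4]
[484.5 371.3] -10.79 res [1.9 0.8 2.  0.9]
grip [459.43034781 372.24303738  74.        ] [-24.8  -3.8]
[ 594.9 -163.6] 7.92 res [0.3 0.8 0.8 0.7]
post [ 517.6 -174.3] [ 517.67248076 -175.554553      6.        ] [ 519.14086722 -174.76569448   70.        ] floor [ 614.7155958  -160.84938694]
hinge [ 473.7 -374.3   24. ]
jl [ 509.2 -377.1   24. ]
jr [ 506.5 -392.6   24. ]
fh [ 434.8 -370.1   24. ]
mh [ 451.9 -338.2   24. ]
dappen [463.5  -8.6  30. ]
```

```bash
python3 -m jog '[{"dx":0.035,"dy":0.033,"wz":0.12,"grip":1},{"dx":0.035,"dy":0.033,"wz":0.12},{"dx":0.035,"dy":0.033,"wz":0.12},{"dx":0.035,"dy":0.033,"wz":0.12},{"dx":0.035,"dy":0.033,"wz":0.12},{"dx":0.035,"dy":0.033,"wz":0.12},{"dx":0.035,"dy":0.033,"wz":0.12},{"dy":0.048,"wz":0.12},{"dy":0.048,"wz":0.12},{"dy":0.048,"wz":0.12}]' 20
python3 -m jog '[{"dy":0.048,"wz":0.12},{"dy":0.048,"wz":0.12},{"dy":0.048,"wz":0.12},{"dy":0.048,"wz":0.12},{"dx":-0.01,"dy":0.048,"wz":0.12},{"dx":-0.01,"dy":0.048,"wz":0.12},{"dx":-0.01,"dy":0.048,"wz":0.12},{"dx":-0.01,"dy":0.048,"wz":0.12},{"dx":-0.01,"dy":0.048,"wz":0.12},{"dx":-0.01,"dy":0.048,"wz":0.12}]'
```

```text
invalid input
invalid input
```

```bash
python3 -m jog '[{"dx":0.035,"dy":0.033,"dz":0,"wx":0,"wy":0,"wz":0.12,"grip":1},{"dx":0.035,"dy":0.033,"dz":0,"wx":0,"wy":0,"wz":0.12,"grip":1},{"dx":0.035,"dy":0.033,"dz":0,"wx":0,"wy":0,"wz":0.12,"grip":1}]' 20
```

```text
time_s: 0.5
ee_pos: [347.9, -421.4, 213.7]
ee_rot: [-180.0, -0.0, 45.7]
force: [1.1, -0.8, 0.7]
gripper_width: 70.0
```

```bash
python3 -m jog --help | head -20
```

```text
invalid input: not JSON, or not a number
```

```bash
python3 -m jog '[{"dx":0.035,"dy":0.033,"dz":0,"wx":0,"wy":0,"wz":0.12,"grip":1},{"dx":0.035,"dy":0.033,"dz":0,"wx":0,"wy":0,"wz":0.12,"grip":1},{"dx":0.035,"dy":0.033,"dz":0,"wx":0,"wy":0,"wz":0.12,"grip":1},{"dx":0.035,"dy":0.033,"dz":0,"wx":0,"wy":0,"wz":0.12,"grip":1},{"dx":0,"dy":0.048,"dz":0,"wx":0,"wy":0,"wz":0.12,"grip":1},{"dx":0,"dy":0.048,"dz":0,"wx":0,"wy":0,"wz":0.12,"grip":1},{"dx":0,"dy":0.048,"dz":0,"wx":0,"wy":0,"wz":0.12,"grip":1},{"dx":0,"dy":0.048,"dz":0,"wx":0,"wy":0,"wz":0.12,"grip":1},{"dx":0,"dy":0.048,"dz":0,"wx":0,"wy":0,"wz":0.12,"grip":1},{"dx":0,"dy":0.048,"dz":0,"wx":0,"wy":0,"wz":0.12,"grip":1}]'
python3 -m jog '[{"dx":0,"dy":0.048,"dz":0,"wx":0,"wy":0,"wz":0.12,"grip":1},{"dx":-0.01,"dy":0.048,"dz":0,"wx":0,"wy":0,"wz":0.12,"grip":1},{"dx":-0.01,"dy":0.048,"dz":0,"wx":0,"wy":0,"wz":0.12,"grip":1},{"dx":-0.01,"dy":0.048,"dz":0,"wx":0,"wy":0,"wz":0.12,"grip":1},{"dx":-0.01,"dy":0.048,"dz":0,"wx":0,"wy":0,"wz":0.12,"grip":1},{"dx":-0.01,"dy":0.048,"dz":0,"wx":0,"wy":0,"wz":0.12,"grip":1},{"dx":-0.01,"dy":0.048,"dz":0,"wx":0,"wy":0,"wz":0.12,"grip":1},{"dx":-0.01,"dy":0.048,"dz":0,"wx":0,"wy":0,"wz":0.12,"grip":1},{"dx":0,"dy":0,"dz":0,"wx":0,"wy":0,"wz":0,"grip":1}]'
```

```text
time_s: 1.5
ee_pos: [486.8, -0.6, 214.0]
ee_rot: [180.0, 0.0, 114.6]
force: [-0.1, 0.1, 0.0]
gripper_width: 0.9
time_s: 2.4
ee_pos: [415.7, 386.7, 213.4]
ee_rot: [179.9, -0.1, 169.7]
force: [0.8, -1.1, -0.5]
gripper_width: 0.5
```

```bash
python3 -m jog '[{"dx":0,"dy":-0.005,"dz":-0.04,"wx":0,"wy":0,"wz":0,"grip":1},{"dx":0,"dy":0,"dz":-0.04,"wx":0,"wy":0,"wz":0,"grip":1},{"dx":0,"dy":0,"dz":-0.04,"wx":0,"wy":0,"wz":0,"grip":1},{"dx":0,"dy":0,"dz":-0.03,"wx":0,"wy":0,"wz":0,"grip":1},{"dx":0,"dy":0,"dz":-0.01,"wx":0,"wy":0,"wz":0,"grip":1},{"dx":0,"dy":0,"dz":0,"wx":0,"wy":0,"wz":0,"grip":1}]'
python3 -m jog '[{"dx":0.005,"dy":-0.001,"dz":0,"wx":0,"wy":0,"wz":0,"grip":1},{"dx":0.005,"dy":-0.001,"dz":0,"wx":0,"wy":0,"wz":0,"grip":1},{"dx":0.005,"dy":-0.001,"dz":0,"wx":0,"wy":0,"wz":0,"grip":1},{"dx":0,"dy":0,"dz":0,"wx":0,"wy":0,"wz":0,"grip":1}]'
python3 -c "
from h import *
crop('scene',350,200,160,120,5,'p1.png')"
```

```text
time_s: 3.0
ee_pos: [416.8, 375.4, 52.9]
ee_rot: [-179.9, -0.1, 169.2]
force: [-0.2, -0.3, 0.1]
gripper_width: 0.4
time_s: 3.4
ee_pos: [433.0, 374.1, 55.3]
ee_rot: [179.9, 0.0, 169.2]
force: [-2.9, 1.2, 2.2]
gripper_width: 0.4
```

View pics/p1.png

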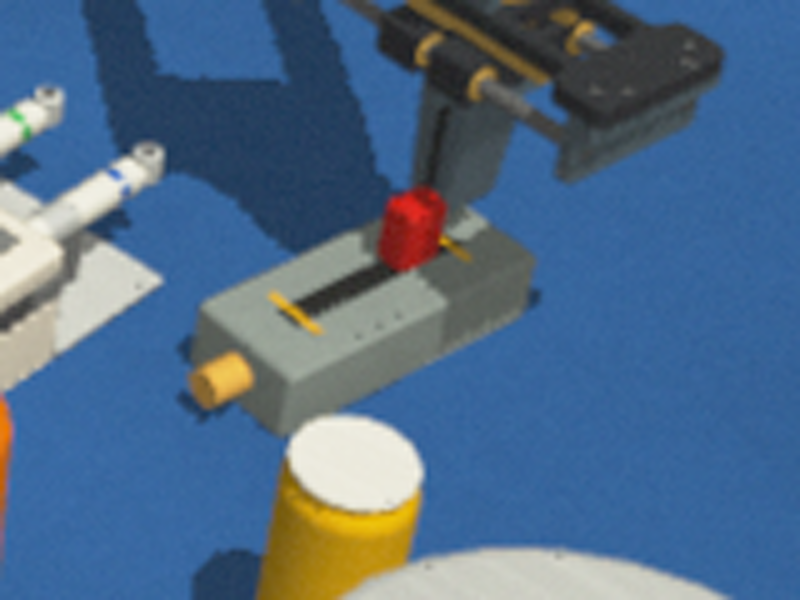

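```bash
python3 -m jog '[{"dx":0.005,"dy":-0.001,"dz":0,"wx":0,"wy":0,"wz":0,"grip":1},{"dx":0.005,"dy":-0.001,"dz":0,"wx":0,"wy":0,"wz":0,"grip":1},{"dx":0.005,"dy":-0.001,"dz":0,"wx":0,"wy":0,"wz":0,"grip":1},{"dx":0.005,"dy":-0.001,"dz":0,"wx":0,"wy":0,"wz":0,"grip":1},{"dx":0.005,"dy":-0.001,"dz":0,"wx":0,"wy":0,"wz":0,"grip":1},{"dx":0.005,"dy":-0.001,"dz":0,"wx":0,"wy":0,"wz":0,"grip":1},{"dx":0.005,"dy":-0.001,"dz":0,"wx":0,"wy":0,"wz":0,"grip":1},{"dx":0.005,"dy":-0.001,"dz":0,"wx":0,"wy":0,"wz":0,"grip":1},{"dx":0.005,"dy":-0.001,"dz":0,"wx":0,"wy":0,"wz":0,"grip":1},{"dx":0,"dy":0,"dz":0,"wx":0,"wy":0,"wz":0,"grip":1}]'
python3 -m jog '[{"dx":0.004,"dy":-0.001,"dz":0,"wx":0,"wy":0,"wz":0,"grip":1},{"dx":0,"dy":0,"dz":0,"wx":0,"wy":0,"wz":0,"grip":1}]'
```

```text
time_s: 4.45
ee_pos: [475.5, 365.3, 54.7]
ee_rot: [180.0, -0.2, 169.3]
force: [-8.3, 4.3, 6.0]
gripper_width: 0.5
time_s: 4.65
ee_pos: [478.6, 364.7, 54.7]
ee_rot: [179.9, -0.3, 169.2]
force: [-10.0, 4.9, 7.4]
gripper_width: 0.3
```

```bash
python3 -m jog '[{"dx":0.003,"dy":-0.0005,"dz":0,"wx":0,"wy":0,"wz":0,"grip":1},{"dx":0,"dy":0,"dz":0,"wx":0,"wy":0,"wz":0,"grip":1}]'
python3 -m jog '[{"dx":0.003,"dy":-0.0005,"dz":0,"wx":0,"wy":0,"wz":0,"grip":1},{"dx":0,"dy":0,"dz":0,"wx":0,"wy":0,"wz":0,"grip":1}]'
python3 -c "
from h import *
crop('scene',350,200,160,120,5,'p2.png')"
```

```text
time_s: 4.85
ee_pos: [478.8, 364.6, 54.8]
ee_rot: [180.0, -0.6, 169.2]
force: [-17.2, 7.1, 11.6]
gripper_width: 0.5
time_s: 5.05
ee_pos: [479.0, 364.6, 54.9]
ee_rot: [-180.0, -0.9, 169.2]
force: [-23.6, 8.8, 15.5]
gripper_width: 0.6
```

```bash
python3 -m jog '[{"dx":0,"dy":0,"dz":0,"wx":0,"wy":0,"wz":0,"grip":1},{"dx":0,"dy":0,"dz":0,"wx":0,"wy":0,"wz":0,"grip":1},{"dx":0,"dy":0,"dz":0,"wx":0,"wy":0,"wz":0,"grip":1},{"dx":0,"dy":0,"dz":0,"wx":0,"wy":0,"wz":0,"grip":1},{"dx":0,"dy":0,"dz":0,"wx":0,"wy":0,"wz":0,"grip":1},{"dx":0,"dy":0,"dz":0,"wx":0,"wy":0,"wz":0,"grip":1},{"dx":0,"dy":0,"dz":0,"wx":0,"wy":0,"wz":0,"grip":1},{"dx":0,"dy":0,"dz":0,"wx":0,"wy":0,"wz":0,"grip":1},{"dx":-0.045,"dy":0.009,"dz":0,"wx":0,"wy":0,"wz":0,"grip":1},{"dx":-0.045,"dy":0.009,"dz":0,"wx":0,"wy":0,"wz":0,"grip":1}]'
python3 -m jog '[{"dx":0,"dy":0,"dz":0.04,"wx":0,"wy":0,"wz":0,"grip":1},{"dx":0,"dy":0,"dz":0.045,"wx":0,"wy":0,"wz":0,"grip":0.1},{"dx":0,"dy":0,"dz":0.045,"wx":0,"wy":0,"wz":0,"grip":0.1},{"dx":0,"dy":0,"dz":0,"wx":0,"wy":0,"wz":0,"grip":0.1},{"dx":0,"dy":0,"dz":0,"wx":0,"wy":0,"wz":0,"grip":0.1}]'
python3 -c "
from h import *
crop('top',110,190,160,120,5,'p3.png')"
```

```text
time_s: 6.1
ee_pos: [397.1, 380.6, 54.1]
ee_rot: [179.9, 0.1, 169.2]
force: [-0.5, 1.1, -0.6]
gripper_width: 0.2
time_s: 6.6
ee_pos: [398.0, 380.6, 185.1]
ee_rot: [179.9, 0.2, 169.3]
force: [0.1, -0.6, 0.5]
gripper_width: 29.8
```

View pics/p3.png

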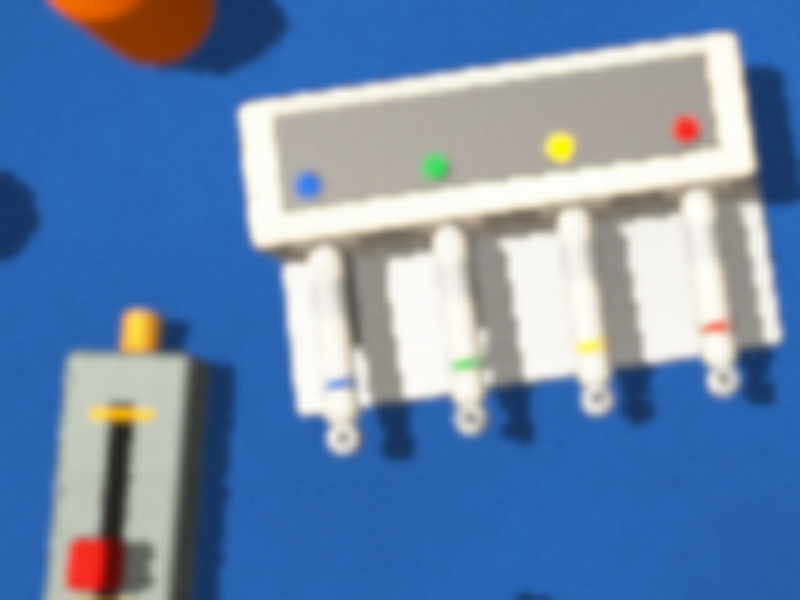

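```bash
python3 -m jog '[{"dx":0.03,"dy":-0.03,"dz":0,"wx":0,"wy":0,"wz":0.04,"grip":0.1},{"dx":0.03,"dy":-0.03,"dz":0,"wx":0,"wy":0,"wz":0.04,"grip":0.1},{"dx":0.03,"dy":-0.03,"dz":-0.02,"wx":0,"wy":0,"wz":0.04,"grip":0.1},{"dx":0.03,"dy":-0.03,"dz":-0.02,"wx":0,"wy":0,"wz":0.038,"grip":0.1},{"dx":0.032,"dy":-0.003,"dz":-0.025,"wx":0,"wy":0,"wz":0,"grip":0.1},{"dx":0,"dy":0,"dz":0,"wx":0,"wy":0,"wz":0,"grip":0.1}]' 40
python3 -c "
from h import *
for y in (90,): print(env.state()['ee_pos'],env.state()['ee_rot'])"
```

```text
time_s: 7.25
ee_pos: [549.9, 254.5, 112.9]
ee_rot: [-179.7, -0.4, 178.1]
force: [-1.3, -0.6, -1.2]
gripper_width: 40.9
[549.87856331 254.47810886 112.93294946] [-179.74152446   -0.40634994  178.14700268]
```

```bash
python3 -m jog '[{"dx":0,"dy":0.002,"dz":-0.04,"wx":0,"wy":0,"wz":0,"grip":0.1},{"dx":0,"dy":0,"dz":-0.03,"wx":0,"wy":0,"wz":0,"grip":0.1},{"dx":0,"dy":0,"dz":-0.006,"wx":0,"wy":0,"wz":0,"grip":0.1},{"dx":0,"dy":0,"dz":0,"wx":0,"wy":0,"wz":0,"grip":0.1},{"dx":0,"dy":0,"dz":0,"wx":0,"wy":0,"wz":0,"grip":0.1}]'
python3 -c "
from h import *
crop('top',140,200,160,120,5,'p4.png')"
```

```text
time_s: 7.75
ee_pos: [549.8, 260.1, 44.2]
ee_rot: [179.9, 0.1, 178.4]
force: [1.0, -0.7, 0.5]
gripper_width: 41.0
```

View pics/p4.png

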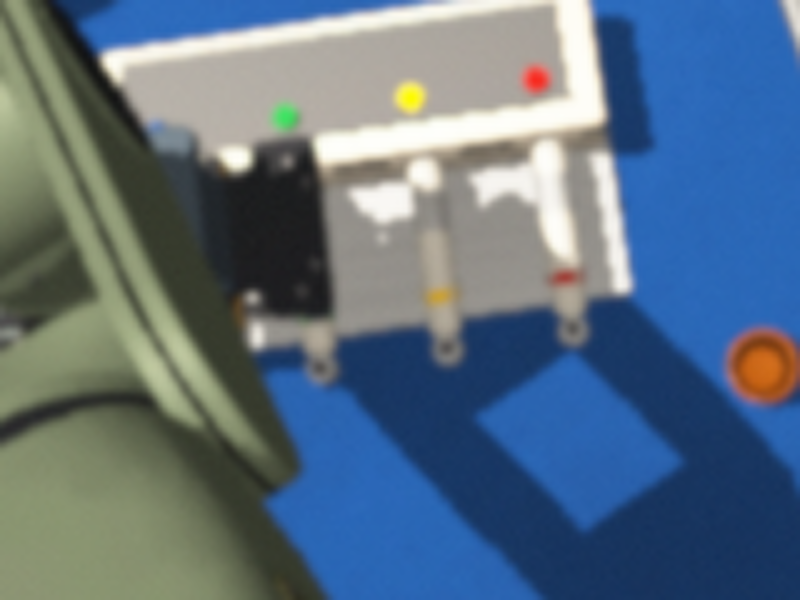

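```bash
python3 -m jog '[{"dx":0,"dy":-0.002,"dz":-0.005,"wx":0,"wy":0,"wz":0,"grip":0.1},{"dx":0,"dy":0,"dz":0,"wx":0,"wy":0,"wz":0,"grip":0.1}]'
python3 -m jog '[{"dx":0,"dy":0,"dz":0,"wx":0,"wy":0,"wz":0,"grip":1},{"dx":0,"dy":0,"dz":0,"wx":0,"wy":0,"wz":0,"grip":1},{"dx":0,"dy":0,"dz":0,"wx":0,"wy":0,"wz":0,"grip":1},{"dx":0,"dy":0,"dz":0,"wx":0,"wy":0,"wz":0,"grip":1}]' 40
```

```text
time_s: 8.0
ee_pos: [549.2, 257.3, 38.4]
ee_rot: [180.0, 0.0, 178.3]
force: [0.3, -0.6, 0.5]
gripper_width: 41.1
time_s: 8.4
ee_pos: [549.2, 257.3, 38.1]
ee_rot: [-180.0, 0.0, 178.3]
force: [0.0, -1.1, 1.3]
gripper_width: 15.7
```

```bash
python3 -m jog '[{"dx":-0.004,"dy":0,"dz":0,"wx":0,"wy":0,"wz":0,"grip":1},{"dx":-0.004,"dy":0,"dz":0,"wx":0,"wy":0,"wz":0,"grip":1},{"dx":-0.004,"dy":0,"dz":0,"wx":0,"wy":0,"wz":0,"grip":1},{"dx":-0.006,"dy":0.0005,"dz":0,"wx":0,"wy":0,"wz":0,"grip":1},{"dx":-0.01,"dy":0.0005,"dz":0,"wx":0,"wy":0,"wz":0,"grip":1},{"dx":-0.01,"dy":0,"dz":0,"wx":0,"wy":0,"wz":0,"grip":1},{"dx":-0.01,"dy":0,"dz":0,"wx":0,"wy":0,"wz":0,"grip":1},{"dx":0,"dy":0,"dz":0,"wx":0,"wy":0,"wz":0,"grip":1}]'
```

```text
time_s: 9.2
ee_pos: [498.4, 258.2, 37.7]
ee_rot: [-179.9, -0.2, 178.4]
force: [-0.0, 0.5, 0.0]
gripper_width: 15.6
```

```bash
python3 - <<'E'
from h import *
o=np.array([594.9,-163.6]);a=np.radians(7.92);R=np.array([[np.cos(a),-np.sin(a)],[np.sin(a),np.cos(a)]])
for y in(-66,-22,22,66): print(y,(o+R@[18,y]).round(1))
crop('scene',230,140,200,150,4,'p5.png')
E
```

```text
-66 [ 621.8 -226.5]
-22 [ 615.8 -182.9]
22 [ 609.7 -139.3]
66 [603.6 -95.7]
```

View pics/p5.png

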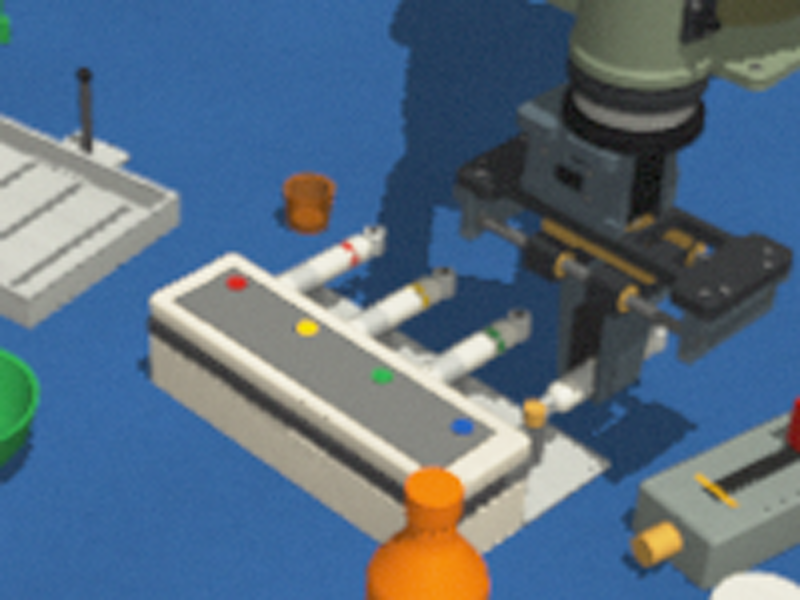

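```bash
python3 -m jog '[{"dx":0,"dy":0,"dz":0.03,"wx":0,"wy":0,"wz":0,"grip":1},{"dx":0,"dy":0,"dz":0.04,"wx":0,"wy":0,"wz":0,"grip":1},{"dx":0,"dy":-0.04,"dz":0,"wx":0,"wy":0,"wz":0,"grip":1},{"dx":0.01,"dy":-0.04,"dz":0,"wx":0,"wy":0,"wz":0,"grip":1},{"dx":0.01,"dy":-0.04,"dz":0,"wx":0,"wy":0,"wz":0.02,"grip":1},{"dx":0.01,"dy":-0.04,"dz":0,"wx":0,"wy":0,"wz":0.02,"grip":1},{"dx":0.01,"dy":-0.04,"dz":0,"wx":0,"wy":0,"wz":0.02,"grip":1},{"dx":0.01,"dy":-0.04,"dz":0,"wx":0,"wy":0,"wz":0.02,"grip":1},{"dx":0.01,"dy":-0.04,"dz":0,"wx":0,"wy":0,"wz":0.02,"grip":1},{"dx":0.01,"dy":-0.04,"dz":0,"wx":0,"wy":0,"wz":0.02,"grip":1}]'
python3 -m jog '[{"dx":0.013,"dy":-0.04,"dz":0,"wx":0,"wy":0,"wz":0.02,"grip":1},{"dx":0.013,"dy":-0.04,"dz":0,"wx":0,"wy":0,"wz":0.02,"grip":1},{"dx":0.013,"dy":-0.04,"dz":0,"wx":0,"wy":0,"wz":0,"grip":1},{"dx":0.013,"dy":-0.04,"dz":0,"wx":0,"wy":0,"wz":0,"grip":1},{"dx":0.001,"dy":-0.005,"dz":0,"wx":0,"wy":0,"wz":0,"grip":1},{"dx":0,"dy":0,"dz":0,"wx":0,"wy":0,"wz":0,"grip":1},{"dx":0,"dy":0,"dz":0,"wx":0,"wy":0,"wz":0,"grip":1}]'
```

```text
time_s: 10.25
ee_pos: [571.5, -63.2, 108.0]
ee_rot: [180.0, 0.0, -174.7]
force: [0.2, 0.5, -1.1]
gripper_width: 15.5
time_s: 10.95
ee_pos: [623.6, -225.4, 107.6]
ee_rot: [179.9, -0.1, -172.5]
force: [-0.5, 0.3, -0.6]
gripper_width: 15.5
```

```bash
python3 -m jog '[{"dx":-0.002,"dy":-0.001,"dz":-0.04,"wx":0,"wy":0,"wz":0.007,"grip":1},{"dx":0,"dy":0,"dz":-0.035,"wx":0,"wy":0,"wz":0,"grip":1},{"dx":0,"dy":0,"dz":-0.012,"wx":0,"wy":0,"wz":0,"grip":1},{"dx":0,"dy":0,"dz":-0.005,"wx":0,"wy":0,"wz":0,"grip":1},{"dx":0,"dy":0,"dz":0,"wx":0,"wy":0,"wz":0,"grip":1},{"dx":0,"dy":0,"dz":0,"wx":0,"wy":0,"wz":0,"grip":1}]'
```

```text
time_s: 11.55
ee_pos: [623.5, -227.6, 17.8]
ee_rot: [-179.9, 0.2, -172.1]
force: [1.2, -1.5, -0.7]
gripper_width: 15.6
```

```bash
python3 -m jog '[{"dx":-0.001,"dy":0.001,"dz":-0.006,"wx":0,"wy":0,"wz":0,"grip":1},{"dx":0,"dy":0,"dz":-0.005,"wx":0,"wy":0,"wz":0,"grip":1},{"dx":0,"dy":0,"dz":0,"wx":0,"wy":0,"wz":0,"grip":1},{"dx":0,"dy":0,"dz":0,"wx":0,"wy":0,"wz":0,"grip":1}]'
```

```text
time_s: 11.95
ee_pos: [621.6, -226.6, 5.3]
ee_rot: [-180.0, 0.1, -172.1]
force: [0.6, 0.8, 1.7]
gripper_width: 15.7
```

```bash
python3 -m jog '[{"dx":0,"dy":0,"dz":0,"wx":0,"wy":0,"wz":0,"grip":0.3},{"dx":0,"dy":0,"dz":0,"wx":0,"wy":0,"wz":0,"grip":0.3},{"dx":0,"dy":0,"dz":0.03,"wx":0,"wy":0,"wz":0,"grip":0.3},{"dx":0,"dy":0,"dz":0.04,"wx":0,"wy":0,"wz":0,"grip":0.2},{"dx":0,"dy":0,"dz":0.035,"wx":0,"wy":0,"wz":0,"grip":0.1},{"dx":-0.008,"dy":0.045,"dz":0,"wx":0,"wy":0,"wz":-0.02,"grip":0.1},{"dx":-0.008,"dy":0.045,"dz":0,"wx":0,"wy":0,"wz":-0.02,"grip":0.1},{"dx":-0.008,"dy":0.045,"dz":0,"wx":0,"wy":0,"wz":-0.02,"grip":0.1},{"dx":-0.008,"dy":0.045,"dz":0,"wx":0,"wy":0,"wz":-0.02,"grip":0.1},{"dx":-0.008,"dy":0.045,"dz":0,"wx":0,"wy":0,"wz":-0.02,"grip":0.1}]'
python3 -m jog '[{"dx":-0.008,"dy":0.045,"dz":0,"wx":0,"wy":0,"wz":-0.02,"grip":0.1},{"dx":-0.008,"dy":0.045,"dz":0,"wx":0,"wy":0,"wz":-0.02,"grip":0.1},{"dx":-0.008,"dy":0.045,"dz":0,"wx":0,"wy":0,"wz":-0.02,"grip":0.1},{"dx":-0.008,"dy":0.045,"dz":0,"wx":0,"wy":0,"wz":-0.007,"grip":0.1},{"dx":-0.001,"dy":0.019,"dz":0,"wx":0,"wy":0,"wz":0,"grip":0.1},{"dx":0,"dy":0,"dz":0,"wx":0,"wy":0,"wz":0,"grip":0.1},{"dx":0,"dy":0,"dz":0,"wx":0,"wy":0,"wz":0,"grip":0.1}]'
python3 -c "
from h import *
crop('top',285,155,170,127,4.7,'p6.png')"
```

```text
time_s: 12.95
ee_pos: [580.5, 0.0, 109.9]
ee_rot: [180.0, -0.0, -177.9]
force: [0.7, -0.0, -0.3]
gripper_width: 41.2
time_s: 13.65
ee_pos: [548.0, 197.3, 109.8]
ee_rot: [-180.0, -0.0, 178.4]
force: [-0.1, -0.1, 0.6]
gripper_width: 40.7
```

View pics/p6.png

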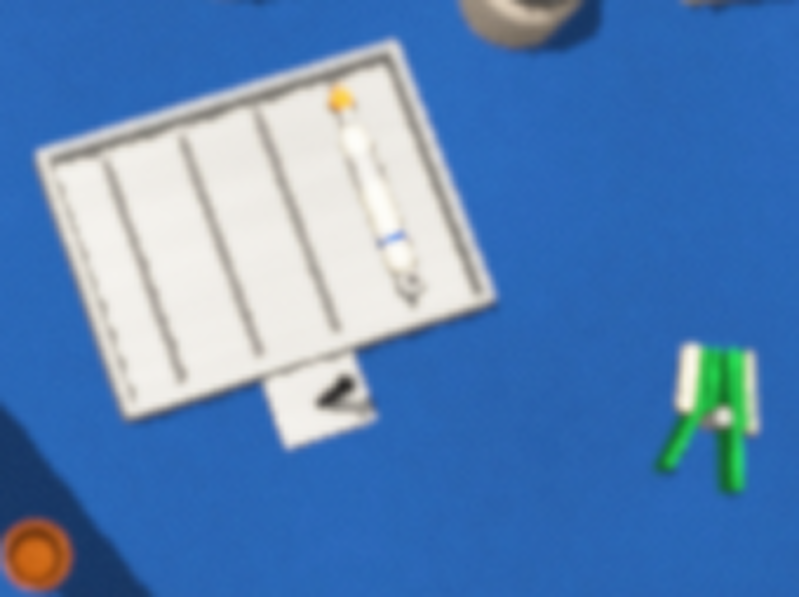

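```bash
python3 -m jog '[{"dx":0,"dy":0,"dz":-0.035,"wx":0,"wy":0,"wz":0,"grip":0.1},{"dx":0,"dy":0,"dz":-0.025,"wx":0,"wy":0,"wz":0,"grip":0.1},{"dx":0,"dy":0,"dz":-0.009,"wx":0,"wy":0,"wz":0,"grip":0.1},{"dx":0,"dy":0,"dz":-0.002,"wx":0,"wy":0,"wz":0,"grip":0.1},{"dx":0,"dy":0,"dz":0,"wx":0,"wy":0,"wz":0,"grip":0.1},{"dx":0,"dy":0,"dz":0,"wx":0,"wy":0,"wz":0,"grip":0.1}]'
```

```text
time_s: 14.3
ee_pos: [549.3, 197.5, 40.3]
ee_rot: [179.9, 0.1, 178.3]
force: [-0.5, -0.9, 0.1]
gripper_width: 40.9
```

```bash
python3 -m jog '[{"dx":0,"dy":0,"dz":-0.002,"wx":0,"wy":0,"wz":0,"grip":0.1},{"dx":0,"dy":0,"dz":0,"wx":0,"wy":0,"wz":0,"grip":1},{"dx":0,"dy":0,"dz":0,"wx":0,"wy":0,"wz":0,"grip":1},{"dx":0,"dy":0,"dz":0,"wx":0,"wy":0,"wz":0,"grip":1},{"dx":0,"dy":0,"dz":0,"wx":0,"wy":0,"wz":0,"grip":1}]' 40
python3 -m jog '[{"dx":-0.004,"dy":0,"dz":0,"wx":0,"wy":0,"wz":0,"grip":1},{"dx":-0.004,"dy":0,"dz":0,"wx":0,"wy":0,"wz":0,"grip":1},{"dx":-0.004,"dy":0,"dz":0,"wx":0,"wy":0,"wz":0,"grip":1},{"dx":-0.006,"dy":0.0005,"dz":0,"wx":0,"wy":0,"wz":0,"grip":1},{"dx":-0.01,"dy":0.0005,"dz":0,"wx":0,"wy":0,"wz":0,"grip":1},{"dx":-0.01,"dy":0,"dz":0,"wx":0,"wy":0,"wz":0,"grip":1},{"dx":-0.01,"dy":0,"dz":0,"wx":0,"wy":0,"wz":0,"grip":1},{"dx":0,"dy":0,"dz":0,"wx":0,"wy":0,"wz":0,"grip":1}]'
```

```text
time_s: 14.8
ee_pos: [548.2, 197.3, 37.1]
ee_rot: [-180.0, 0.0, 178.3]
force: [-0.5, -1.0, 0.5]
gripper_width: 15.7
time_s: 15.6
ee_pos: [497.3, 198.2, 36.6]
ee_rot: [-179.9, -0.2, 178.4]
force: [0.0, -0.1, -0.5]
gripper_width: 16.0
```

```bash
python3 -m jog '[{"dx":0,"dy":0,"dz":0.03,"wx":0,"wy":0,"wz":0,"grip":1},{"dx":0,"dy":0,"dz":0.04,"wx":0,"wy":0,"wz":0,"grip":1},{"dx":0,"dy":-0.04,"dz":0,"wx":0,"wy":0,"wz":0,"grip":1},{"dx":0.01,"dy":-0.04,"dz":0,"wx":0,"wy":0,"wz":0,"grip":1},{"dx":0.01,"dy":-0.04,"dz":0,"wx":0,"wy":0,"wz":0.02,"grip":1},{"dx":0.01,"dy":-0.04,"dz":0,"wx":0,"wy":0,"wz":0.02,"grip":1},{"dx":0.015,"dy":-0.04,"dz":0,"wx":0,"wy":0,"wz":0.02,"grip":1},{"dx":0.015,"dy":-0.04,"dz":0,"wx":0,"wy":0,"wz":0.02,"grip":1},{"dx":0.015,"dy":-0.04,"dz":0,"wx":0,"wy":0,"wz":0.02,"grip":1},{"dx":0.015,"dy":-0.04,"dz":0,"wx":0,"wy":0,"wz":0.02,"grip":1}]'
python3 -m jog '[{"dx":0.015,"dy":-0.04,"dz":0,"wx":0,"wy":0,"wz":0.02,"grip":1},{"dx":0.013,"dy":-0.02,"dz":0,"wx":0,"wy":0,"wz":0.027,"grip":1},{"dx":0.001,"dy":-0.001,"dz":0,"wx":0,"wy":0,"wz":0,"grip":1},{"dx":0,"dy":0,"dz":0,"wx":0,"wy":0,"wz":0,"grip":1},{"dx":0,"dy":0,"dz":0,"wx":0,"wy":0,"wz":0,"grip":1}]'
```

```text
time_s: 16.6
ee_pos: [590.1, -122.9, 106.7]
ee_rot: [180.0, -0.0, -174.7]
force: [0.5, 0.3, -0.7]
gripper_width: 15.6
time_s: 17.1
ee_pos: [618.3, -181.2, 106.6]
ee_rot: [179.9, -0.1, -172.0]
force: [0.9, 0.6, -0.0]
gripper_width: 15.9
```

```bash
python3 -m jog '[{"dx":-0.002,"dy":-0.001,"dz":-0.04,"wx":0,"wy":0,"wz":0,"grip":1},{"dx":0,"dy":0,"dz":-0.035,"wx":0,"wy":0,"wz":0,"grip":1},{"dx":0,"dy":0,"dz":-0.012,"wx":0,"wy":0,"wz":0,"grip":1},{"dx":0,"dy":0,"dz":-0.007,"wx":0,"wy":0,"wz":0,"grip":1},{"dx":0,"dy":0,"dz":-0.003,"wx":0,"wy":0,"wz":0,"grip":1},{"dx":0,"dy":0,"dz":0,"wx":0,"wy":0,"wz":0,"grip":1},{"dx":0,"dy":0,"dz":0,"wx":0,"wy":0,"wz":0,"grip":1}]'
```

```text
time_s: 17.8
ee_pos: [618.2, -183.7, 11.4]
ee_rot: [-179.9, 0.1, -172.1]
force: [0.3, 0.4, 0.4]
gripper_width: 15.6
```

```bash
python3 -m jog '[{"dx":-0.001,"dy":0,"dz":-0.004,"wx":0,"wy":0,"wz":0,"grip":1},{"dx":0,"dy":0,"dz":-0.0015,"wx":0,"wy":0,"wz":0,"grip":1},{"dx":0,"dy":0,"dz":0,"wx":0,"wy":0,"wz":0,"grip":1},{"dx":0,"dy":0,"dz":0,"wx":0,"wy":0,"wz":0,"grip":1}]'
```

```text
time_s: 18.2
ee_pos: [616.2, -183.6, 4.5]
ee_rot: [180.0, 0.0, -172.1]
force: [0.3, 0.3, -0.7]
gripper_width: 15.7
```

```bash
python3 -m jog '[{"dx":0,"dy":0,"dz":0,"wx":0,"wy":0,"wz":0,"grip":0.3},{"dx":0,"dy":0,"dz":0,"wx":0,"wy":0,"wz":0,"grip":0.3},{"dx":0,"dy":0,"dz":0.03,"wx":0,"wy":0,"wz":0,"grip":0.3},{"dx":0,"dy":0,"dz":0.04,"wx":0,"wy":0,"wz":0,"grip":0.2},{"dx":0,"dy":0,"dz":0.035,"wx":0,"wy":0,"wz":0,"grip":0.1},{"dx":-0.01,"dy":0.045,"dz":0,"wx":0,"wy":0,"wz":-0.024,"grip":0.1},{"dx":-0.01,"dy":0.045,"dz":0,"wx":0,"wy":0,"wz":-0.024,"grip":0.1},{"dx":-0.01,"dy":0.045,"dz":0,"wx":0,"wy":0,"wz":-0.024,"grip":0.1},{"dx":-0.01,"dy":0.045,"dz":0,"wx":0,"wy":0,"wz":-0.024,"grip":0.1},{"dx":-0.01,"dy":0.045,"dz":0,"wx":0,"wy":0,"wz":-0.024,"grip":0.1}]'
python3 -m jog '[{"dx":-0.01,"dy":0.045,"dz":0,"wx":0,"wy":0,"wz":-0.024,"grip":0.1},{"dx":-0.009,"dy":0.045,"dz":0,"wx":0,"wy":0,"wz":-0.023,"grip":0.1},{"dx":0,"dy":0.006,"dz":0,"wx":0,"wy":0,"wz":0,"grip":0.1},{"dx":0,"dy":0,"dz":0,"wx":0,"wy":0,"wz":0,"grip":0.1},{"dx":0,"dy":0,"dz":-0.035,"wx":0,"wy":0,"wz":0,"grip":0.1},{"dx":0,"dy":0,"dz":-0.025,"wx":0,"wy":0,"wz":0,"grip":0.1},{"dx":0,"dy":0,"dz":0,"wx":0,"wy":0,"wz":0,"grip":0.1},{"dx":0,"dy":0,"dz":0,"wx":0,"wy":0,"wz":0,"grip":0.1}]'
```

```text
time_s: 19.2
ee_pos: [565.7, 43.1, 109.8]
ee_rot: [180.0, 0.0, -179.0]
force: [0.7, 0.7, 0.3]
gripper_width: 41.1
time_s: 20.0
ee_pos: [547.8, 136.2, 49.7]
ee_rot: [-180.0, -0.0, 178.3]
force: [0.1, -0.2, -0.2]
gripper_width: 41.0
```

```bash
python3 -m jog '[{"dx":0,"dy":0.001,"dz":-0.008,"wx":0,"wy":0,"wz":0,"grip":0.1},{"dx":0,"dy":0,"dz":-0.003,"wx":0,"wy":0,"wz":0,"grip":0.1},{"dx":0,"dy":0,"dz":0,"wx":0,"wy":0,"wz":0,"grip":0.1},{"dx":0,"dy":0,"dz":0,"wx":0,"wy":0,"wz":0,"grip":1},{"dx":0,"dy":0,"dz":0,"wx":0,"wy":0,"wz":0,"grip":1},{"dx":0,"dy":0,"dz":0,"wx":0,"wy":0,"wz":0,"grip":1},{"dx":0,"dy":0,"dz":0,"wx":0,"wy":0,"wz":0,"grip":1}]' 40
python3 -m jog '[{"dx":-0.004,"dy":0,"dz":0,"wx":0,"wy":0,"wz":0,"grip":1},{"dx":-0.004,"dy":0,"dz":0,"wx":0,"wy":0,"wz":0,"grip":1},{"dx":-0.004,"dy":0,"dz":0,"wx":0,"wy":0,"wz":0,"grip":1},{"dx":-0.006,"dy":0.0005,"dz":0,"wx":0,"wy":0,"wz":0,"grip":1},{"dx":-0.01,"dy":0.0005,"dz":0,"wx":0,"wy":0,"wz":0,"grip":1},{"dx":-0.01,"dy":0,"dz":0,"wx":0,"wy":0,"wz":0,"grip":1},{"dx":-0.01,"dy":0,"dz":0,"wx":0,"wy":0,"wz":0,"grip":1},{"dx":0,"dy":0,"dz":0,"wx":0,"wy":0,"wz":0,"grip":1}]'
```

```text
time_s: 20.7
ee_pos: [547.3, 138.3, 38.7]
ee_rot: [-180.0, 0.0, 178.4]
force: [-0.1, -1.8, 0.3]
gripper_width: 15.8
time_s: 21.5
ee_pos: [495.8, 139.3, 38.0]
ee_rot: [-180.0, -0.3, 178.4]
force: [-0.0, -0.4, -1.0]
gripper_width: 15.5
```

```bash
python3 -m jog '[{"dx":0,"dy":0,"dz":0.03,"wx":0,"wy":0,"wz":0,"grip":1},{"dx":0,"dy":0,"dz":0.04,"wx":0,"wy":0,"wz":0,"grip":1},{"dx":0.006,"dy":-0.04,"dz":0,"wx":0,"wy":0,"wz":0.02,"grip":1},{"dx":0.01,"dy":-0.04,"dz":0,"wx":0,"wy":0,"wz":0.02,"grip":1},{"dx":0.01,"dy":-0.04,"dz":0,"wx":0,"wy":0,"wz":0.02,"grip":1},{"dx":0.02,"dy":-0.04,"dz":0,"wx":0,"wy":0,"wz":0.02,"grip":1},{"dx":0.02,"dy":-0.04,"dz":0,"wx":0,"wy":0,"wz":0.02,"grip":1},{"dx":0.02,"dy":-0.04,"dz":0,"wx":0,"wy":0,"wz":0.02,"grip":1},{"dx":0.02,"dy":-0.035,"dz":0,"wx":0,"wy":0,"wz":0.02,"grip":1},{"dx":0.007,"dy":-0.004,"dz":0,"wx":0,"wy":0,"wz":0.027,"grip":1}]'
python3 -m jog '[{"dx":0,"dy":0,"dz":0,"wx":0,"wy":0,"wz":0,"grip":1},{"dx":0,"dy":0,"dz":-0.04,"wx":0,"wy":0,"wz":0,"grip":1},{"dx":0,"dy":0,"dz":-0.035,"wx":0,"wy":0,"wz":0,"grip":1},{"dx":0,"dy":0,"dz":-0.012,"wx":0,"wy":0,"wz":0,"grip":1},{"dx":0,"dy":0,"dz":-0.007,"wx":0,"wy":0,"wz":0,"grip":1},{"dx":0,"dy":0,"dz":0,"wx":0,"wy":0,"wz":0,"grip":1},{"dx":0,"dy":0,"dz":0,"wx":0,"wy":0,"wz":0,"grip":1}]'
```

```text
time_s: 22.5
ee_pos: [613.1, -143.4, 107.6]
ee_rot: [-180.0, -0.0, -172.2]
force: [-0.1, 0.8, -0.6]
gripper_width: 15.9
time_s: 23.2
ee_pos: [613.2, -139.5, 16.0]
ee_rot: [-180.0, 0.1, -172.1]
force: [-1.3, 0.1, -1.1]
gripper_width: 15.7
```

```bash
python3 -m jog '[{"dx":-0.002,"dy":0,"dz":-0.005,"wx":0,"wy":0,"wz":0,"grip":1},{"dx":0,"dy":0,"dz":-0.004,"wx":0,"wy":0,"wz":0,"grip":1},{"dx":0,"dy":0,"dz":0,"wx":0,"wy":0,"wz":0,"grip":1},{"dx":0,"dy":0,"dz":0,"wx":0,"wy":0,"wz":0,"grip":1}]'
```

```text
time_s: 23.6
ee_pos: [610.5, -139.7, 6.0]
ee_rot: [-180.0, 0.0, -172.1]
force: [-0.2, 0.1, 2.6]
gripper_width: 15.9
```

```bash
python3 -m jog '[{"dx":0,"dy":0,"dz":0,"wx":0,"wy":0,"wz":0,"grip":0.3},{"dx":0,"dy":0,"dz":0,"wx":0,"wy":0,"wz":0,"grip":0.3},{"dx":0,"dy":0,"dz":0.03,"wx":0,"wy":0,"wz":0,"grip":0.3},{"dx":0,"dy":0,"dz":0.04,"wx":0,"wy":0,"wz":0,"grip":0.2},{"dx":0,"dy":0,"dz":0.035,"wx":0,"wy":0,"wz":0,"grip":0.1},{"dx":-0.014,"dy":0.045,"dz":0,"wx":0,"wy":0,"wz":-0.033,"grip":0.1},{"dx":-0.014,"dy":0.045,"dz":0,"wx":0,"wy":0,"wz":-0.033,"grip":0.1},{"dx":-0.014,"dy":0.045,"dz":0,"wx":0,"wy":0,"wz":-0.033,"grip":0.1},{"dx":-0.014,"dy":0.045,"dz":0,"wx":0,"wy":0,"wz":-0.033,"grip":0.1},{"dx":-0.01,"dy":0.037,"dz":0,"wx":0,"wy":0,"wz":-0.035,"grip":0.1}]'
python3 -m jog '[{"dx":0,"dy":0,"dz":0,"wx":0,"wy":0,"wz":0,"grip":0.1},{"dx":0,"dy":0,"dz":0,"wx":0,"wy":0,"wz":0,"grip":0.1},{"dx":0,"dy":0,"dz":-0.035,"wx":0,"wy":0,"wz":0,"grip":0.1},{"dx":0,"dy":0,"dz":-0.025,"wx":0,"wy":0,"wz":0,"grip":0.1},{"dx":0,"dy":0,"dz":0,"wx":0,"wy":0,"wz":0,"grip":0.1},{"dx":0,"dy":0,"dz":0,"wx":0,"wy":0,"wz":0,"grip":0.1}]'
```

```text
time_s: 24.6
ee_pos: [542.9, 79.5, 110.4]
ee_rot: [180.0, -0.0, 178.3]
force: [0.5, -0.7, -0.2]
gripper_width: 41.2
time_s: 25.2
ee_pos: [544.7, 76.4, 50.5]
ee_rot: [-180.0, -0.0, 178.3]
force: [0.4, 0.5, 0.3]
gripper_width: 40.9
```

```bash
python3 -m jog '[{"dx":0,"dy":0.001,"dz":-0.009,"wx":0,"wy":0,"wz":0,"grip":0.1},{"dx":0,"dy":0,"dz":-0.003,"wx":0,"wy":0,"wz":0,"grip":0.1},{"dx":0,"dy":0,"dz":0,"wx":0,"wy":0,"wz":0,"grip":0.1},{"dx":0,"dy":0,"dz":0,"wx":0,"wy":0,"wz":0,"grip":1},{"dx":0,"dy":0,"dz":0,"wx":0,"wy":0,"wz":0,"grip":1},{"dx":0,"dy":0,"dz":0,"wx":0,"wy":0,"wz":0,"grip":1},{"dx":0,"dy":0,"dz":0,"wx":0,"wy":0,"wz":0,"grip":1}]' 40
python3 -m jog '[{"dx":-0.004,"dy":0,"dz":0,"wx":0,"wy":0,"wz":0,"grip":1},{"dx":-0.004,"dy":0,"dz":0,"wx":0,"wy":0,"wz":0,"grip":1},{"dx":-0.004,"dy":0,"dz":0,"wx":0,"wy":0,"wz":0,"grip":1},{"dx":-0.006,"dy":0.0005,"dz":0,"wx":0,"wy":0,"wz":0,"grip":1},{"dx":-0.01,"dy":0.0005,"dz":0,"wx":0,"wy":0,"wz":0,"grip":1},{"dx":-0.01,"dy":0,"dz":0,"wx":0,"wy":0,"wz":0,"grip":1},{"dx":-0.01,"dy":0,"dz":0,"wx":0,"wy":0,"wz":0,"grip":1},{"dx":0,"dy":0,"dz":0,"wx":0,"wy":0,"wz":0,"grip":1}]'
```

```text
time_s: 25.9
ee_pos: [544.3, 78.2, 38.7]
ee_rot: [-180.0, 0.0, 178.4]
force: [-0.4, -2.6, 1.0]
gripper_width: 15.7
time_s: 26.7
ee_pos: [492.5, 79.4, 37.9]
ee_rot: [-180.0, -0.3, 178.4]
force: [0.2, -0.6, -0.5]
gripper_width: 15.3
```

```bash
python3 -m jog '[{"dx":0,"dy":0,"dz":0.03,"wx":0,"wy":0,"wz":0,"grip":1},{"dx":0,"dy":0,"dz":0.04,"wx":0,"wy":0,"wz":0,"grip":1},{"dx":0.02,"dy":-0.035,"dz":0,"wx":0,"wy":0,"wz":0.03,"grip":1},{"dx":0.025,"dy":-0.035,"dz":0,"wx":0,"wy":0,"wz":0.03,"grip":1},{"dx":0.025,"dy":-0.035,"dz":0,"wx":0,"wy":0,"wz":0.03,"grip":1},{"dx":0.02,"dy":-0.035,"dz":0,"wx":0,"wy":0,"wz":0.03,"grip":1},{"dx":0.018,"dy":-0.035,"dz":0,"wx":0,"wy":0,"wz":0.047,"grip":1},{"dx":0,"dy":0,"dz":0,"wx":0,"wy":0,"wz":0,"grip":1},{"dx":0,"dy":0,"dz":0,"wx":0,"wy":0,"wz":0,"grip":1}]'
python3 -m jog '[{"dx":0,"dy":0,"dz":-0.04,"wx":0,"wy":0,"wz":0,"grip":1},{"dx":0,"dy":0,"dz":-0.035,"wx":0,"wy":0,"wz":0,"grip":1},{"dx":0,"dy":0,"dz":-0.012,"wx":0,"wy":0,"wz":0,"grip":1},{"dx":0,"dy":0,"dz":-0.007,"wx":0,"wy":0,"wz":0,"grip":1},{"dx":0,"dy":0,"dz":0,"wx":0,"wy":0,"wz":0,"grip":1},{"dx":0,"dy":0,"dz":0,"wx":0,"wy":0,"wz":0,"grip":1}]'
```

```text
time_s: 27.6
ee_pos: [603.1, -95.8, 107.3]
ee_rot: [179.9, -0.2, -172.2]
force: [-0.5, 0.8, -1.3]
gripper_width: 15.8
time_s: 28.2
ee_pos: [605.2, -95.3, 16.0]
ee_rot: [-180.0, 0.1, -172.1]
force: [-0.3, 0.1, -1.2]
gripper_width: 15.7
```

Lower, release, rise clear, then look at the tray and clip.

```bash
python3 -m jog '[{"dx":-0.001,"dy":0,"dz":-0.005,"wx":0,"wy":0,"wz":0,"grip":1},{"dx":0,"dy":0,"dz":-0.004,"wx":0,"wy":0,"wz":0,"grip":1},{"dx":0,"dy":0,"dz":0,"wx":0,"wy":0,"wz":0,"grip":1},{"dx":0,"dy":0,"dz":0,"wx":0,"wy":0,"wz":0,"grip":1},{"dx":0,"dy":0,"dz":0,"wx":0,"wy":0,"wz":0,"grip":0.3},{"dx":0,"dy":0,"dz":0,"wx":0,"wy":0,"wz":0,"grip":0.3},{"dx":0,"dy":0,"dz":0.03,"wx":0,"wy":0,"wz":0,"grip":0.3},{"dx":0,"dy":0,"dz":0.04,"wx":0,"wy":0,"wz":0,"grip":0.3},{"dx":-0.01,"dy":0.04,"dz":0.035,"wx":0,"wy":0,"wz":0,"grip":0.3},{"dx":-0.01,"dy":0.04,"dz":0.035,"wx":0,"wy":0,"wz":0,"grip":0.3}]'
python3 -m jog '[{"dx":-0.02,"dy":0.045,"dz":0,"wx":0,"wy":0,"wz":0,"grip":0},{"dx":-0.02,"dy":0.045,"dz":0,"wx":0,"wy":0,"wz":0,"grip":0},{"dx":-0.02,"dy":0.045,"dz":0,"wx":0,"wy":0,"wz":0,"grip":-0.3},{"dx":-0.02,"dy":0.045,"dz":0,"wx":0,"wy":0,"wz":0,"grip":-0.3}]'
python3 -c "
from h import *
crop('top',285,155,170,127,4.7,'p7.png')"
```

```text
time_s: 29.2
ee_pos: [584.5, -21.5, 141.2]
ee_rot: [180.0, -0.0, -172.2]
force: [0.7, 0.4, 0.2]
gripper_width: 31.9
time_s: 29.6
ee_pos: [503.6, 159.9, 140.2]
ee_rot: [180.0, 0.0, -172.1]
force: [0.3, 0.2, -0.2]
gripper_width: 57.9
```

View pics/p7.png

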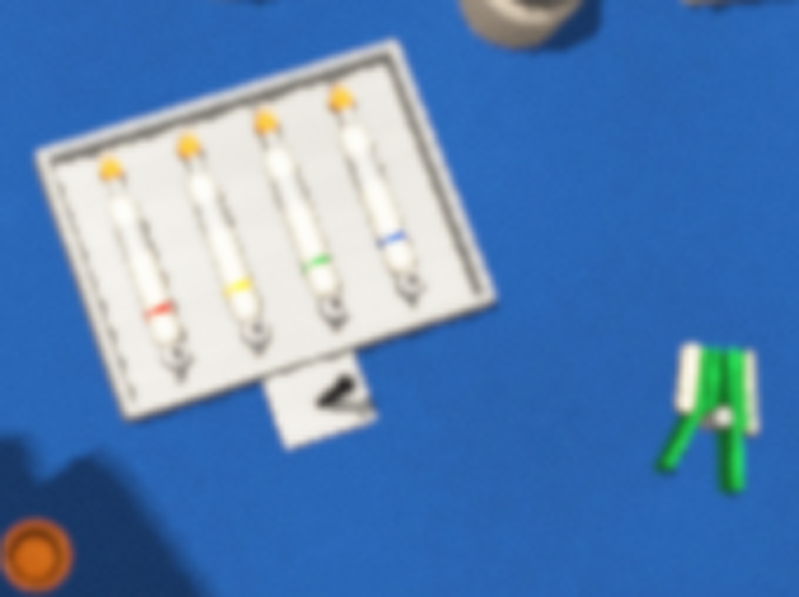

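```bash
python3 - <<'E'
from h import *
a=env.grab_frame('top')[:,:,::-1][222:267,415:455]
print(proj('scene',np.array([473,-374,12])),proj('scene',np.array([518,-174,40])))
c=proj('scene',np.array([478,-376,12])).astype(int); u,v=c-[20,22]; print(u,v)
b=env.grab_frame('scene')[:,:,::-1][v:v+45,u:u+40]
f=lambda i:cv2.resize(i,None,fx=10,fy=10,interpolation=cv2.INTER_CUBIC)
cv2.imwrite('pics/p8.png',np.hstack([f(a),f(b)]))
E
```

```text
[220.36869136 146.23988058] [251.16321145 167.86826363]
198 124
```

View pics/p8.png

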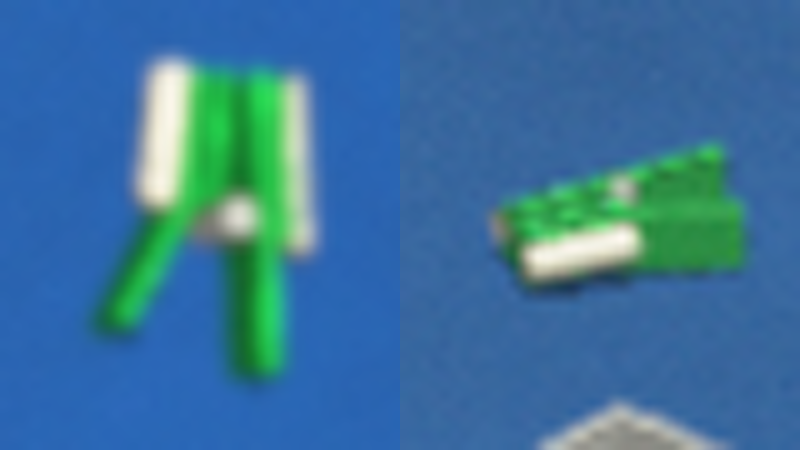

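```bash
cat > m2.py <<'E'
from h import *
T=lambda p,z=24:ray("top",nat(p,415,222,10),z)[:2]
a,b=T((280,75)),T((284,370)); d=a-b; print("edge yaw",np.degrees(np.arctan2(d[1],d[0])))
h=T((238,216)); yaw=np.arctan2(d[1],d[0]); R=np.array([[np.cos(yaw),-np.sin(yaw)],[np.sin(yaw),np.cos(yaw)]])
for n,p in dict(edge=(282,220),tip=(268,376),jaw=(262,68),mh=(115,328),wl=(143,135),wr=(314,165),jin=(248,80),hl=(253,300)).items(): print(n,(R.T@(T(p)-h)).round(1))
print(h)
o=T((282,220)) # y=-9 line
print("handles guess", (h+R@[-26,0]), "edge-based y0 shift", (R.T@(T((282,220))-h))[1]+9)
E
python3 m2.py
```

```text
edge yaw -13.943976829639887
edge [ -0.2 -10.7]
tip [-38.8  -6.8]
jaw [37.3 -6.3]
mh [-29.7  30.2]
wl [18.5 23.1]
wr [ 14.  -18.8]
jin [34.1 -2.8]
hl [-20.5  -3.4]
[ 473.07557219 -374.47594833]
handles guess [ 447.8417451 -368.2106494] edge-based y0 shift -1.7492000429539942
```

```bash
python3 -c "
from h import *
np.save('ref.npy',env.grab_frame('scene'))"
python3 -m jog '[{"dx":-0.005,"dy":-0.047,"dz":0,"wx":0,"wy":0,"wz":-0.048,"grip":-0.35},{"dx":-0.005,"dy":-0.047,"dz":0,"wx":0,"wy":0,"wz":-0.048,"grip":-0.35},{"dx":-0.005,"dy":-0.047,"dz":0,"wx":0,"wy":0,"wz":-0.048,"grip":-0.35},{"dx":-0.005,"dy":-0.047,"dz":0,"wx":0,"wy":0,"wz":-0.048,"grip":-0.35},{"dx":-0.005,"dy":-0.047,"dz":0,"wx":0,"wy":0,"wz":-0.048,"grip":-0.35},{"dx":-0.005,"dy":-0.047,"dz":0,"wx":0,"wy":0,"wz":-0.048,"grip":-0.35},{"dx":-0.005,"dy":-0.047,"dz":0,"wx":0,"wy":0,"wz":-0.048,"grip":-0.35},{"dx":-0.005,"dy":-0.047,"dz":0,"wx":0,"wy":0,"wz":-0.048,"grip":-0.35},{"dx":-0.005,"dy":-0.047,"dz":0,"wx":0,"wy":0,"wz":0,"grip":-0.35},{"dx":-0.005,"dy":-0.047,"dz":0,"wx":0,"wy":0,"wz":0,"grip":-0.35}]'
python3 -m jog '[{"dx":-0.005,"dy":-0.047,"dz":0,"wx":0,"wy":0,"wz":0,"grip":-0.35},{"dx":0,"dy":-0.003,"dz":0,"wx":0,"wy":0,"wz":0,"grip":-0.35},{"dx":0,"dy":0,"dz":-0.03,"wx":0,"wy":0,"wz":0,"grip":-0.35},{"dx":0,"dy":0,"dz":0,"wx":0,"wy":0,"wz":0,"grip":-0.35},{"dx":0,"dy":0,"dz":0,"wx":0,"wy":0,"wz":0,"grip":-0.35}]'
python3 - <<'E'
from h import *
a=np.load('ref.npy').astype(int);b=env.grab_frame('scene').astype(int)
g=lambda i:(i[124:169,198:238,1]>i[124:169,198:238,2]+25)
for i in(a,b): m=np.argwhere(g(i)); print(len(m),m.mean(0))
u,v=170,80
cv2.imwrite('pics/p9.png',cv2.resize(b[v:v+100,u:u+130,::-1].astype(np.uint8),None,fx=6,fy=6,interpolation=cv2.INTER_CUBIC))
E
```

```text
time_s: 30.8
ee_pos: [453.3, -315.4, 140.1]
ee_rot: [-180.0, 0.0, 165.8]
force: [0.4, 0.3, -0.1]
gripper_width: 61.4
time_s: 31.3
ee_pos: [448.9, -361.6, 109.9]
ee_rot: [179.9, -0.1, 165.9]
force: [-0.3, 0.1, 0.2]
gripper_width: 61.3
183 [21.12021858 23.5136612 ]
182 [21.27472527 23.56043956]
```

```bash
python3 -m jog '[{"dx":0,"dy":0,"dz":-0.04,"wx":0,"wy":0,"wz":0,"grip":-0.35},{"dx":0,"dy":0,"dz":-0.04,"wx":0,"wy":0,"wz":0,"grip":-0.35},{"dx":0,"dy":0,"dz":-0.015,"wx":0,"wy":0,"wz":0,"grip":-0.35},{"dx":0,"dy":0,"dz":0,"wx":0,"wy":0,"wz":0,"grip":-0.35},{"dx":0,"dy":0,"dz":-0.007,"wx":0,"wy":0,"wz":0,"grip":-0.35},{"dx":0,"dy":0,"dz":0,"wx":0,"wy":0,"wz":0,"grip":-0.35},{"dx":0,"dy":0,"dz":0,"wx":0,"wy":0,"wz":0,"grip":-0.35}]'
python3 - <<'E'
from h import *
crop('scene',165,95,120,90,6,'p9.png')
E
```

```text
time_s: 32.05
ee_pos: [450.5, -362.0, 9.4]
ee_rot: [-179.9, 0.1, 165.9]
force: [0.7, -0.1, -0.4]
gripper_width: 61.7
```

View pics/p9.png

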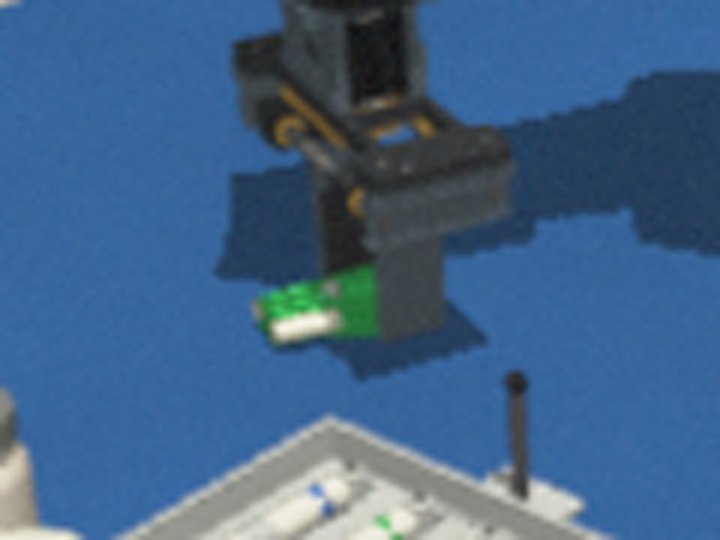

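```bash
python3 -m jog '[{"dx":-0.001,"dy":0,"dz":-0.003,"wx":0,"wy":0,"wz":0,"grip":-0.35},{"dx":0,"dy":0,"dz":0,"wx":0,"wy":0,"wz":0,"grip":-0.35},{"dx":0,"dy":0,"dz":0,"wx":0,"wy":0,"wz":0,"grip":-0.35}]'
python3 -m jog '[{"dx":0,"dy":0,"dz":0,"wx":0,"wy":0,"wz":0,"grip":0.1},{"dx":0,"dy":0,"dz":0,"wx":0,"wy":0,"wz":0,"grip":0.1},{"dx":0,"dy":0,"dz":0,"wx":0,"wy":0,"wz":0,"grip":1},{"dx":0,"dy":0,"dz":0,"wx":0,"wy":0,"wz":0,"grip":1},{"dx":0,"dy":0,"dz":0,"wx":0,"wy":0,"wz":0,"grip":1},{"dx":0,"dy":0,"dz":0,"wx":0,"wy":0,"wz":0,"grip":1},{"dx":0,"dy":0,"dz":0,"wx":0,"wy":0,"wz":0,"grip":1}]' 25
```

```text
time_s: 32.4
ee_pos: [448.7, -361.6, 5.3]
ee_rot: [180.0, 0.0, 165.9]
force: [-0.1, -0.5, 0.2]
gripper_width: 61.8
time_s: 33.1
ee_pos: [448.7, -361.5, 5.2]
ee_rot: [180.0, -0.0, 165.9]
force: [0.3, 0.1, -0.7]
gripper_width: 25.2
```

```bash
python3 -m jog '[{"dx":0,"dy":0,"dz":0.02,"wx":0,"wy":0,"wz":0,"grip":1},{"dx":0,"dy":0,"dz":0.03,"wx":0,"wy":0,"wz":0,"grip":1},{"dx":0,"dy":0,"dz":0.04,"wx":0,"wy":0,"wz":0,"grip":1},{"dx":-0.02,"dy":0.03,"dz":0,"wx":0,"wy":0,"wz":0.06,"grip":1},{"dx":0,"dy":0.03,"dz":0,"wx":0,"wy":0,"wz":0.066,"grip":1},{"dx":0,"dy":0.03,"dz":0,"wx":0,"wy":0,"wz":0.065,"grip":1},{"dx":0,"dy":0.03,"dz":0,"wx":0,"wy":0,"wz":0.065,"grip":1},{"dx":0,"dy":0.03,"dz":0,"wx":0,"wy":0,"wz":0.065,"grip":1},{"dx":0,"dy":0.024,"dz":0,"wx":0,"wy":0,"wz":0.065,"grip":1},{"dx":0,"dy":0,"dz":0,"wx":0,"wy":0,"wz":0,"grip":1}]'
python3 -m jog '[{"dx":0,"dy":0,"dz":-0.03,"wx":0,"wy":0,"wz":0,"grip":1},{"dx":0,"dy":0,"dz":-0.03,"wx":0,"wy":0,"wz":0,"grip":1},{"dx":0,"dy":0,"dz":0,"wx":0,"wy":0,"wz":0,"grip":1},{"dx":0,"dy":0,"dz":0,"wx":0,"wy":0,"wz":0,"grip":1}]'
python3 - <<'E'
from h import *
a=env.grab_frame('top')[:,:,::-1][215:270,310:380]
p=proj('scene',np.array([500,-178,40])); u,v=p.astype(int)-[35,30]; print(u,v)
b=env.grab_frame('scene')[:,:,::-1][v:v+55,u:u+60]
f=lambda i,w:cv2.resize(i,(w,430),interpolation=cv2.INTER_CUBIC)
cv2.imwrite('pics/p10.png',np.hstack([cv2.resize(a,None,fx=6,fy=6,interpolation=cv2.INTER_CUBIC),cv2.resize(b,None,fx=6,fy=6,interpolation=cv2.INTER_CUBIC)]))
E
```

```text
time_s: 34.1
ee_pos: [428.0, -185.2, 95.2]
ee_rot: [179.9, -0.1, -171.8]
force: [0.9, 0.0, -1.1]
gripper_width: 24.9
time_s: 34.5
ee_pos: [428.9, -188.2, 35.3]
ee_rot: [180.0, -0.0, -172.0]
force: [0.4, -0.6, 0.1]
gripper_width: 25.2
220 135
```

View pics/p10.png

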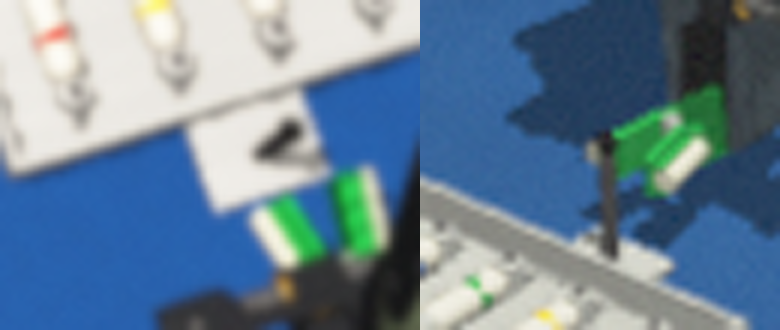

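```bash
python3 - <<'E'
from h import *
T=lambda p,z=54:ray("top",nat(p,310,215,6),z)[:2]
s=env.state();y=np.radians(s['ee_rot'][2]+180);R=np.array([[np.cos(y),-np.sin(y)],[np.sin(y),np.cos(y)]])
print(s['ee_pos'],np.degrees(y))
L=lambda q:(R.T@(np.array(q)-s['ee_pos'][:2])).round(1)
for n,p in dict(fin_tip=(332,177),fin_low=(345,245),fout_tip=(372,170),fb=(388,245),min_tip=(293,195),min_low=(325,255)).items(): print(n,L(T(p)))
for q in [(518.2,-174.8)]: print("post",L(q))
print("ballTop",L(T((290,132),70)),"base",L(T((262,153),6)))
E
```

```text
[ 429.82264685 -188.47681887   36.38683624] 7.994601843681154
fin_tip [ 68.5 -10.6]
fin_low [41.6 -6. ]
fout_tip [ 66.2 -26.6]
fb [ 36.4 -22.1]
min_tip [66.5  6.7]
min_low [40.3  2.9]
post [89.4  1.3]
ballTop [89.2  2.9] base [89.8  1.5]
```

```bash
python3 -m jog '[{"dx":0,"dy":0.0033,"dz":-0.003,"wx":0,"wy":0,"wz":0,"grip":1},{"dx":0,"dy":0,"dz":0,"wx":0,"wy":0,"wz":0,"grip":1},{"dx":0.006,"dy":0.0008,"dz":0,"wx":0,"wy":0,"wz":0,"grip":1},{"dx":0.006,"dy":0.0008,"dz":0,"wx":0,"wy":0,"wz":0,"grip":1},{"dx":0,"dy":0,"dz":0,"wx":0,"wy":0,"wz":0,"grip":1},{"dx":0,"dy":0,"dz":0,"wx":0,"wy":0,"wz":0,"grip":1}]'
python3 -m jog '[{"dx":0.006,"dy":0.0008,"dz":0,"wx":0,"wy":0,"wz":0,"grip":1},{"dx":0.006,"dy":0.0008,"dz":0,"wx":0,"wy":0,"wz":0,"grip":1},{"dx":0.004,"dy":0.0007,"dz":0,"wx":0,"wy":0,"wz":0,"grip":1},{"dx":0,"dy":0,"dz":0,"wx":0,"wy":0,"wz":0,"grip":1},{"dx":0,"dy":0,"dz":0,"wx":0,"wy":0,"wz":0,"grip":1}]'
python3 - <<'E'
from h import *
s=env.state();y=np.radians(s['ee_rot'][2]+180);R=np.array([[np.cos(y),-np.sin(y)],[np.sin(y),np.cos(y)]])
print(R.T@(np.array([518.2,-174.8])-s['ee_pos'][:2]))
E
```

```text
time_s: 35.2
ee_pos: [441.0, -182.6, 32.2]
ee_rot: [180.0, -0.0, -171.9]
force: [0.4, 0.4, -0.2]
gripper_width: 25.2
time_s: 35.7
ee_pos: [456.7, -180.2, 32.1]
ee_rot: [180.0, -0.0, -172.0]
force: [-0.1, 0.4, -0.0]
gripper_width: 25.1
[61.67322353 -3.22582626]
```

```bash
python3 -m jog '[{"dx":0,"dy":-0.0014,"dz":0,"wx":0,"wy":0,"wz":0,"grip":1},{"dx":0.003,"dy":0.0004,"dz":0,"wx":0,"wy":0,"wz":0,"grip":1},{"dx":0.003,"dy":0.0004,"dz":0,"wx":0,"wy":0,"wz":0,"grip":1},{"dx":0,"dy":0,"dz":0,"wx":0,"wy":0,"wz":0,"grip":1},{"dx":0,"dy":0,"dz":0,"wx":0,"wy":0,"wz":0,"grip":1}]'
python3 - <<'E'
from h import *
s=env.state();y=np.radians(s['ee_rot'][2]+180);R=np.array([[np.cos(y),-np.sin(y)],[np.sin(y),np.cos(y)]])
print(R.T@(np.array([518.2,-174.8])-s['ee_pos'][:2]))
a=env.grab_frame('top')[:,:,::-1][215:270,310:380]
b=env.grab_frame('scene')[:,:,::-1][135:190,220:280]
cv2.imwrite('pics/p11.png',np.hstack([cv2.resize(i,None,fx=6,fy=6,interpolation=cv2.INTER_CUBIC) for i in(a,b)]))
E
```

```text
time_s: 36.2
ee_pos: [462.8, -180.9, 32.2]
ee_rot: [180.0, 0.0, -172.0]
force: [-0.4, 1.1, -1.1]
gripper_width: 24.9
[55.69422657 -1.70634834]
```

View pics/p11.png

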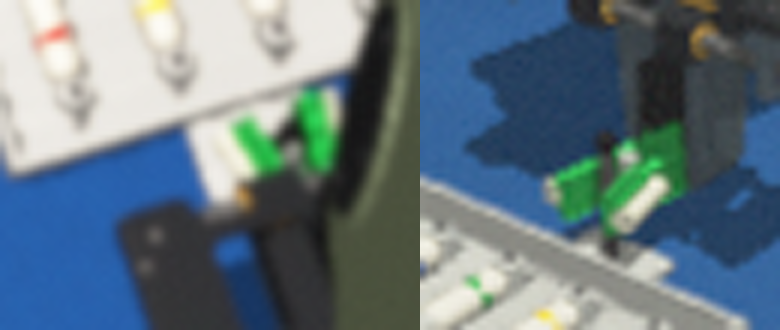

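```bash
python3 -m jog '[{"dx":0,"dy":0,"dz":0,"wx":0,"wy":0,"wz":0,"grip":0.35},{"dx":0,"dy":0,"dz":0,"wx":0,"wy":0,"wz":0,"grip":0.25},{"dx":0,"dy":0,"dz":0,"wx":0,"wy":0,"wz":0,"grip":0.15},{"dx":0,"dy":0,"dz":0,"wx":0,"wy":0,"wz":0,"grip":0},{"dx":0,"dy":0,"dz":0,"wx":0,"wy":0,"wz":0,"grip":-0.2},{"dx":0,"dy":0,"dz":0,"wx":0,"wy":0,"wz":0,"grip":-0.45},{"dx":0,"dy":0,"dz":0,"wx":0,"wy":0,"wz":0,"grip":-0.5},{"dx":0,"dy":0,"dz":0,"wx":0,"wy":0,"wz":0,"grip":-0.5}]'
python3 - <<'E'
from h import *
b=env.grab_frame('scene')[:,:,::-1][120:190,205:295]
cv2.imwrite('pics/p12.png',cv2.resize(b,None,fx=8,fy=8,interpolation=cv2.INTER_CUBIC))
E
```

```text
time_s: 37.1
ee_pos: [462.7, -181.0, 32.2]
ee_rot: [-180.0, 0.0, -172.0]
force: [0.0, 0.3, 0.0]
gripper_width: 68.1
```

View pics/p12.png

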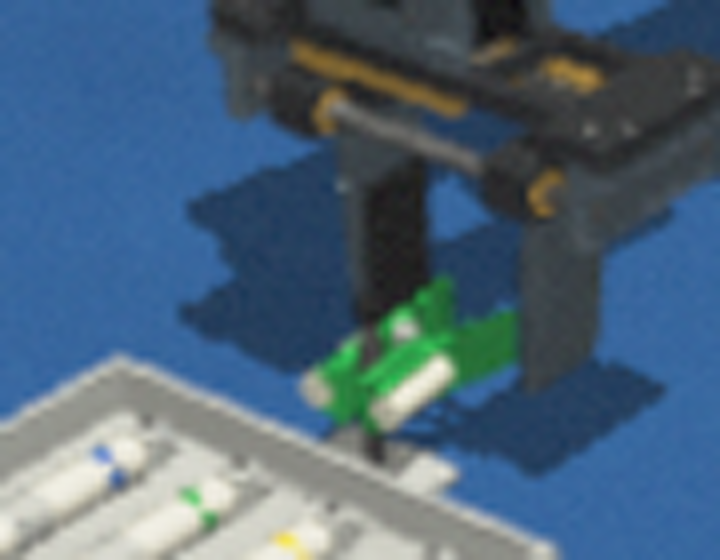

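```bash
python3 -m jog '[{"dx":0,"dy":0,"dz":0,"wx":0,"wy":0,"wz":0,"grip":-1},{"dx":0,"dy":0,"dz":0,"wx":0,"wy":0,"wz":0,"grip":-1},{"dx":0,"dy":0,"dz":0,"wx":0,"wy":0,"wz":0,"grip":-1},{"dx":-0.02,"dy":-0.003,"dz":0,"wx":0,"wy":0,"wz":0,"grip":-1},{"dx":-0.03,"dy":-0.004,"dz":0,"wx":0,"wy":0,"wz":0,"grip":-1},{"dx":-0.03,"dy":-0.004,"dz":0.02,"wx":0,"wy":0,"wz":0,"grip":-1},{"dx":-0.02,"dy":0,"dz":0.045,"wx":0,"wy":0,"wz":0,"grip":-1},{"dx":0,"dy":0,"dz":0.045,"wx":0,"wy":0,"wz":0,"grip":-1},{"dx":0,"dy":0.045,"dz":0.01,"wx":0,"wy":0,"wz":0,"grip":-1},{"dx":0,"dy":0.045,"dz":0,"wx":0,"wy":0,"wz":0,"grip":-1}]'
python3 -m jog '[{"dx":0,"dy":0.045,"dz":0,"wx":0,"wy":0,"wz":0,"grip":-1},{"dx":0,"dy":0.045,"dz":0,"wx":0,"wy":0,"wz":0,"grip":-1},{"dx":0,"dy":0.045,"dz":0,"wx":0,"wy":0,"wz":0,"grip":-1},{"dx":0,"dy":0.045,"dz":0,"wx":0,"wy":0,"wz":0,"grip":-1},{"dx":0,"dy":0,"dz":0,"wx":0,"wy":0,"wz":0,"grip":-1},{"dx":0,"dy":0,"dz":0,"wx":0,"wy":0,"wz":0,"grip":-1}]'
python3 - <<'E'
from h import *
a=env.grab_frame('top')[:,:,::-1]; b=env.grab_frame('scene')[:,:,::-1]
a=cv2.resize(a[140:280,280:400],None,fx=4,fy=4,interpolation=cv2.INTER_CUBIC)
b=cv2.resize(b[110:220,170:250+30],None,fx=280/110*2/1.5,fy=280/110*2/1.5,interpolation=cv2.INTER_CUBIC)
h=560;o=np.zeros((h,min(800,480+b.shape[1]),3),np.uint8);o[:560,:480]=a;w=o.shape[1]-480;o[:min(h,b.shape[0]),480:]=b[:h,:w]
cv2.imwrite('pics/p13.png',o)
E
```

```text
time_s: 38.15
ee_pos: [364.3, -102.3, 154.7]
ee_rot: [-179.9, 0.4, -172.2]
force: [0.8, 0.5, -0.4]
gripper_width: 91.3
time_s: 38.75
ee_pos: [362.4, 78.6, 152.1]
ee_rot: [-180.0, -0.0, -171.8]
force: [0.6, -0.2, -0.3]
gripper_width: 91.4
```

View pics/p13.png

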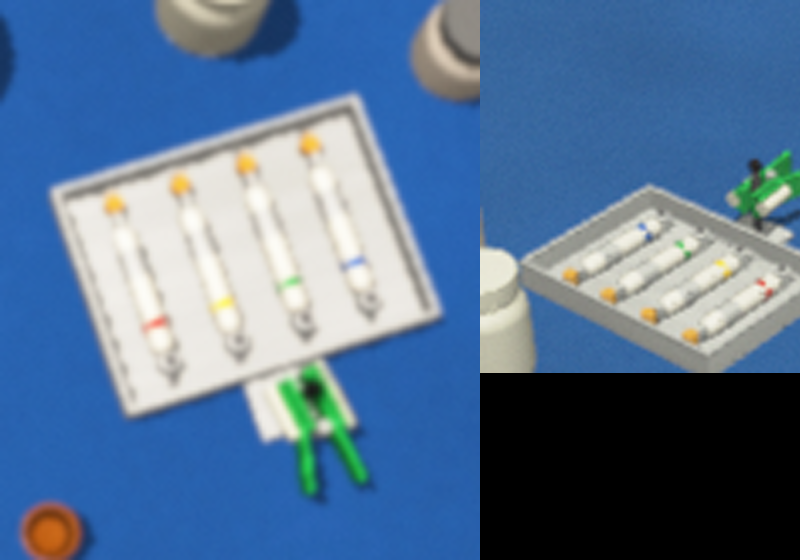

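The four handpieces lie flat on their stripes and the clip grips the post (ball at (312,388)), hanging level. The robot touches nothing, so I'm handing in.

```bash
python3 -c "
from workcell import env
print(env.job_done())"
```

```text
the job is handed in; nothing more can be done
None
```

The job is handed in. The simulator gave no verdict, so what follows rests on my own checks, at about 39 s of the 210 s allowed.

- **Purge:** I pushed the red slide to its end stop, where the force rose from about 10 N to 24 N, and held it there for about 1.2 s. I then backed off quickly and it sprang home; the next picture showed it back at rest.
- **Handpieces:** All four were present. I pulled each straight out of its coupler and laid it in the tray. The last picture shows them flat, side by side on the stripes, none on another.
- **Tag clip:** I squeezed it open, moved it over the post and released it. The last picture shows it level with its jaws around the pin and the gripper clear of it. It sits turned a little from the tray's axis, so it is not square to it.
- **Bystanders:** I moved none of them on purpose. The last picture covers only the small dish and the jars near the tray, and those look untouched. I took no final full view of the bottle, bowl and oil can.

No check failed. I saw neither a slackened grip nor a knocked clip.

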